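Empty the lantern's packs into the caddy and leave its sticky tray just off the tight spot

TASK

Take the green lantern apart from the top: lift off the cap, then the clear hood, and stand both upright on the steel shelf, clear of the lantern base; then put every battery pack from the lantern (there are three or four) into the caddy's white pull-out tray. With all packs in it, slide the tray in until you feel it go distinctly tight, without forcing it, then pull it back out by about a finger's breadth (15 mm) and let go, so that it does not stick in the damp night. Leave the jar, mug, mirror and tumbler where they are.

Things in the scene. Friction and masses are not known exactly. Their poses are not given: they have to be found in the camera images.
- lantern: base of the lantern, fixed to the shelf: green square block 150 x 150 mm, 28 mm high, with four black-ribbed square wells (floor 28 mm above the underside, 12 mm deep, 35 mm wide) centred 34 mm from the middle in both x and y. Origin: centre of its underside, on the steel shelf (shelf top at z = 4 mm). At the start hood, cap and packs stand on it square with its axes
- cap_grip (a point): centre of the cap's black handle bar (12 mm thick in its x, 70 mm long in its y, 12 mm high, 30 mm above the cap's flat top, on two posts at its ends). The cap is a green inverted square cup, 92 x 92 mm, 53 mm high without handle, walls 4 mm; the point lies 83 mm above its lower edge. It rests loosely over the hood's knob: lift it straight up, 50 mm or more
- hood_knob (a point): centre of the hood's black square knob, 18 x 18 mm and 40 mm high, standing on the hood's top plate; at the start it is covered by the cap. The hood is a clear inverted square box 123 x 123 mm, 75 mm high without knob, 3.5 mm walls, green edges; the point lies 99 mm above its lower edge. It fits around the packs, which reach up to 5 mm under its plate: lift it straight up, 75 mm or more, before moving sideways
- pack0_c (a point): centre of a blue battery pack with a yellow band, 30 x 30 mm, 66 mm high (z is its long axis), 0.12 kg, standing in one of the lantern's wells with 38 mm between neighbours. May be absent. In the tray it may stand or lie
- pack1_c (a point): centre of a blue battery pack with a yellow band, 30 x 30 mm, 66 mm high (z is its long axis), 0.12 kg, standing in one of the lantern's wells with 38 mm between neighbours. May be absent. In the tray it may stand or lie
- pack2_c (a point): centre of a blue battery pack with a yellow band, 30 x 30 mm, 66 mm high (z is its long axis), 0.12 kg, standing in one of the lantern's wells with 38 mm between neighbours. May be absent. In the tray it may stand or lie
- pack3_c (a point): centre of a blue battery pack with a yellow band, 30 x 30 mm, 66 mm high (z is its long axis), 0.12 kg, standing in one of the lantern's wells with 38 mm between neighbours. May be absent. In the tray it may stand or lie
- caddy: grey metal battery caddy, fixed: a box 150 mm deep, 178 mm wide, 105 mm high, open in front. Origin: under the middle of its front opening, on the shelf; x points into it (the way the tray goes in), y to its left side, z up
- tray (a joint): how far the tray's front wall stands out of the caddy's front, in m: 0 fully home, 0.155 fully out (a stop). Starts 0.065 to 0.095. Slides with about 1.5 N of friction and stays where it is left
- tray_handle (a point): grip point of the tray's orange upright tab, 12 mm thick (along the caddy's x), 50 mm wide, its top 12 mm above this point; it stands 28 mm clear in front of the tray's front wall and can be pinched from above
- tray_in (a point): centre of the tray's inner floor, 130 mm along the track (x) by 152 mm wide (y), axes as the caddy's; walls 22 mm high above the floor, the inner end wall 54 mm. Pack standing on the floor: its centre is 33 mm above this point. Four packs fit standing at x +-32 mm, y +-37 mm
- tray_ear (a point): inward face of the white ear on the tray's left side, which pushes the red rod
- rod_end (a point): outer end of the red drag rod along the caddy's left side (axes as the caddy's). The tray's ear pushes it inwards; it stays at the deepest point the tray has reached, so the gap from ear to rod end shows how far the tray has been backed off
- pinch (a joint): the tight spot in the track, hidden under the tray: 0 while the tray is clear of it; as the tray presses into it the value grows with the tray's travel (m), up to 0.012, with a stiff spring of 2 N per mm after 1 N. It begins somewhere between 20 and 45 mm short of fully home, elsewhere each time. Tight means more than 0.002 (5 N); more than 0.009 (19 N) is forcing it
- jar_c (a point): glass jar with yellow cap, 72 mm across, 110 mm high; point at half height
- mug_c (a point): red plastic mug, 72 mm across, 90 mm high, handle on one side; point at half height
- tumbler_c (a point): steel tumbler, 60 mm across, 90 mm high; point at half height
- mirror_c (a point): small orange-framed mirror standing upright, 120 mm wide in its y, 50 mm deep in its x, 162 mm high; point at half height

How it is judged:
By the outcome, as a careful person would: the job done as asked, in the order asked, and still so for the second after the job is handed in, with the robot touching nothing.
Of pack0, pack1, pack2, pack3 only 3 to 4 are there at a start; the rules pass over those that are not, and their reading is None.
At some moment in a run one of cap, hood may be knocked a few centimetres aside while the robot is not near it.
Once in a run the grip may slacken for a moment while it holds something.
It also fails if it takes over 208 s, if anything falls off the work surface, if the arm or the gripper's body presses on something with over 40 N, if the wrist force passes 120 N, or if a joint passes its speed limit or range.

ROBOT

A 7-joint arm with a two-finger parallel gripper is mounted at the origin on the work surface. World frame = base frame: x ahead of the robot, y to its left, z up, the work surface at z = 0. Lengths are in m, angles in rad, forces in N, time in s.
With the tool pointing down it reaches from about 0.4 to 0.85 m from the base axis. Payload 4.5 kg.
Tool frame: the origin (TCP) lies on the centre line of the jaws, within the pads' length; the fingertips stand 14 mm ahead of it and the grasp point (between the pads) lies 5 mm behind it; y points along the fingers, z is the direction in which the jaws open and shut, and the axes are right-handed (so a half turn about y gives the same grasp; the last joint's range is limited). The gripper opens to 88 mm and grips with 3 to 60 N. Pads are 18 mm wide; open, the fingers measure 123 mm over their backs; the gripper's body (75 mm by 187 mm) begins 45 mm behind the grasp point.
Start: joints at [1.358, 0.689, -0.195, 1.565, 0.157, 0.902, -0.215], TCP at [0.153, -0.606, 0.253] pointing down, gripper open.
Joint ranges: [-3.01, 3.01], [-0.46, 2.08], [-1.47, 1.51], [0.13, 2.56], [-1, 4.14], [0.04, 2.09], [-2.66, 2.66]. Speed limits (rad/s): [2.57, 2.57, 3.14, 3.14, 3.14, 3.14, 3.14].

INTERFACE

Orientations are given as a unit quaternion [x, y, z, w].
In Python, from plant import get_state, imaging, job gives the robot as it stands.
- The arm moves only by the tool send_rows, never from a script. Its argument "motion" is a list that holds one entry, the list of rows, each a list of 7 numbers: the turn, a rotation vector about the tool's x, y, z scaled (see below), then the shift along the tool's x, y, z scaled (see below), then the gripper's target within -1 to 1 (shut at 1, half-way at 0, fully open at -1). In form: [[[rx, ry, rz, tx, ty, tz, gripper], ...]]. A call has exactly 5 rows; each row shifts and turns the commanded pose from where the row before left it, along the tool's axes as they then stand; what a row does not reach is not made up. The controller multiplies each number of a shift by 0.02 m and each number of a turn by 0.08 rad. A row lasts 1/12 s, in which the tool goes at most 41.7 mm and 7.16 degrees, less where a joint would pass 70% of its speed; a pose out of reach is approached as far as the arm can. A call with a number of a shift or a turn outside -1 to 1 is refused whole. A call with a gripper value outside its range is refused whole. The fingers move at their own pace and stop on an object; "force" is the grip in N (left out, the last holds). Time passes only in rows, so rows that do not move let the fingers close, or fill a call up. It gives the time, the measured TCP pose, the force and the opening at its end, in the units of the state.
- get_state(): the state, without advancing time (a new reading comes with each control period).
- imaging.snapshot(name): name is "scene" or "top"; returns a dict with "img" (384x512x3 uint8, red, green, blue), "camera_matrix" (3x3 intrinsics, pixels), "R" (3x3) and "t" (3): a world point X has camera coordinates R X + t. Camera axes: x right, y down, z forward; pixel columns grow to the right and rows downward; lengths in m; the calibration is good to about 2 mm. A picture is of the moment at which its call begins. There is no depth.
- job.finish_job(): hands the job in, once; it reports no verdict.
The state is a dict: "clock": time; "q": joint angles; "qd": joint speeds; "joint_torque": joint torques, N m; "tool_pos": TCP position; "eef_rot": TCP orientation; "contact_force": force on the tool from outside, world axes, zero at the start; "moment": the same for the moment, N m; "opening": opening from 0.0 (shut) to 1.0 (fully open).
Only numpy, scipy, OpenCV 4.12 (cv2) and the standard library are available. Lean on these libraries where they do the work, as an engineer would, in place of code of your own. Each camera call takes 0.05 s, during which the arm holds its last target.

## Working session

There is one attempt and no reset: what is moved stays moved. The work goes in short steps, Python scripts to look and compute and a tool call to move; the robot and the scene stay as the last step left them, time stands still between calls to the robot, and variables do not carry over. Pictures are saved under pics/ and viewed, and the job is handed in when it is done.

Besides the shell and the picture viewer there is one more tool, called after ">>>" by a JSON object that holds its "fn" and its "kwargs", one argument or row to a line. send_rows: Moves the arm, as the interface text tells. Its arguments: {"type":"object","properties":{"motion":{"type":"array"},"force":{"type":"number"}},"required":["motion"]}

```bash
mkdir -p pics; ls; python3 - <<'E'
from plant import get_state, imaging, job
import cv2,numpy as np
s=get_state()
for k,v in s.items(): print(k,np.round(v,4))
for n in("scene","top"):
    d=imaging.snapshot(n); cv2.imwrite(f"pics/{n}0.png",cv2.cvtColor(d["img"],cv2.COLOR_RGB2BGR))
    print(n,d["camera_matrix"],d["R"],d["t"], -np.array(d["R"]).T@d["t"])
E
```

```text
pics
clock 0.0
q [ 1.3578  0.69   -0.1945  1.5664  0.1573  0.9025 -0.2151]
qd [ 0.     -0.0008  0.0009  0.0008 -0.0005  0.0015 -0.0008]
joint_torque [-3.00000e-04 -5.27569e+01 -1.26690e+00 -1.53428e+01 -5.26000e-02
  6.60000e-03  2.00000e-04]
tool_pos [ 0.1525 -0.6055  0.2519]
eef_rot [-0.0872  0.7024 -0.7011  0.0869]
contact_force [ 0.3814 -0.6979  0.2396]
moment [ 0.0776  0.0204 -0.0126]
opening 1.0043
scene [[379.89967009   0.         250.26142837]
 [  0.         379.89967009 192.15909948]
 [  0.           0.           1.        ]] [[-0.08735779  0.99604569 -0.01617429]
 [ 0.6508248   0.04477306 -0.75790663]
 [-0.75418545 -0.07673568 -0.65216251]] [ 0.08902065 -0.25996088  1.66637138] [1.43371869 0.05084075 0.89115871]
top [[479.10103493   0.         250.16101118]
 [  0.         479.10103493 183.68744215]
 [  0.           0.           1.        ]] [[-0.02209048 -0.9997549   0.00146743]
 [-0.99882283  0.02200643 -0.04322804]
 [ 0.04318515 -0.00242063 -0.99906415]] [-0.03893817  0.57756381  1.56734828] [ 0.50833758 -0.04784478  1.59090557]
```

View pics/scene0.png

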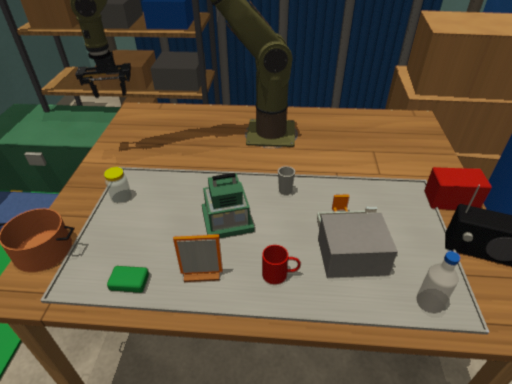

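View pics/top0.png

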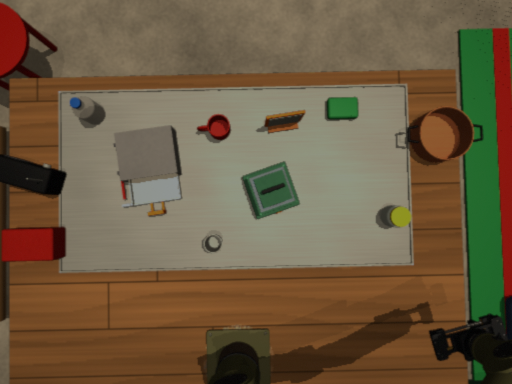

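```bash
cat > h.py <<'E'
import numpy as np,cv2
from scipy.spatial.transform import Rotation as Ro
from plant import get_state, imaging, job
def snap(n,save=None):
    d=imaging.snapshot(n)
    if save: cv2.imwrite(f"pics/{save}.png",cv2.cvtColor(d["img"],cv2.COLOR_RGB2BGR))
    return d
def ray(d,u,v,z):
    K=np.array(d["camera_matrix"]);R=np.array(d["R"]);t=np.array(d["t"])
    c=-R.T@t; r=R.T@np.linalg.inv(K)@np.array([u,v,1.])
    return c+r*(z-c[2])/r[2]
def proj(d,X):
    K=np.array(d["camera_matrix"]);p=K@(np.array(d["R"])@np.array(X)+np.array(d["t"]));return p[:2]/p[2]
def crop(d,x0,y0,x1,y1,s,save):
    im=cv2.cvtColor(d["img"],cv2.COLOR_RGB2BGR)[y0:y1,x0:x1]
    cv2.imwrite(f"pics/{save}.png",cv2.resize(im,None,fx=s,fy=s,interpolation=cv2.INTER_CUBIC))
E
python3 - <<'E'
from h import *
d=snap("top"); crop(d,225,150,315,230,8,"tl0"); crop(d,100,115,200,225,5,"tc0")
d=snap("scene"); crop(d,190,165,270,245,7,"sl0"); crop(d,300,180,410,285,5,"sc0")
E
```

```text
(no output)
```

View pics/tl0.png

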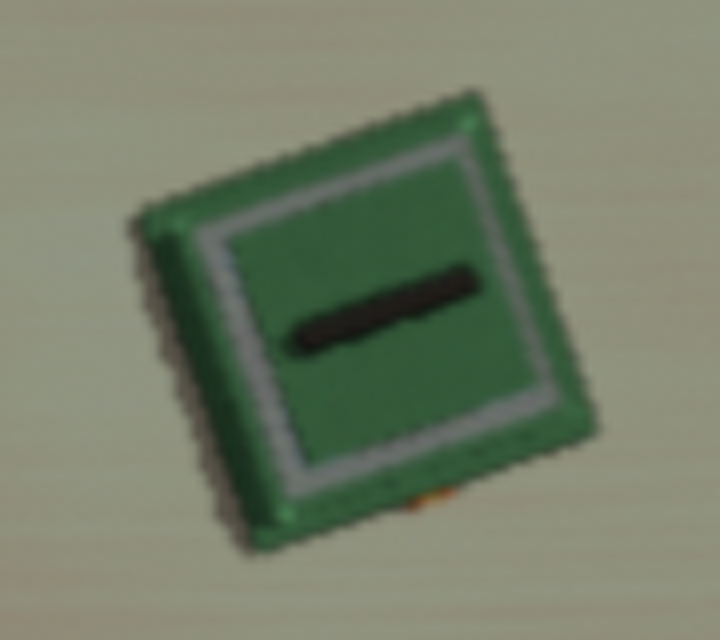

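View pics/tc0.png

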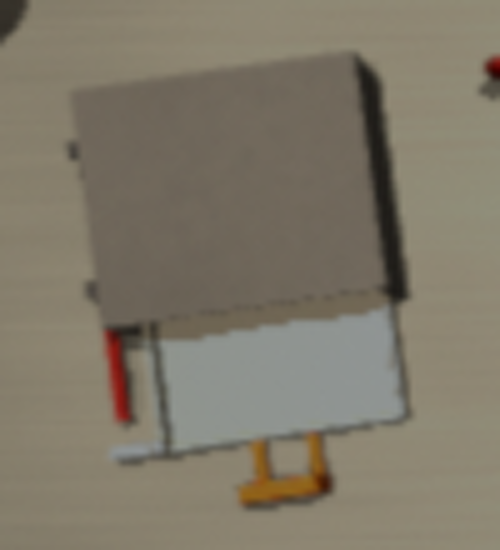

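View pics/sl0.png

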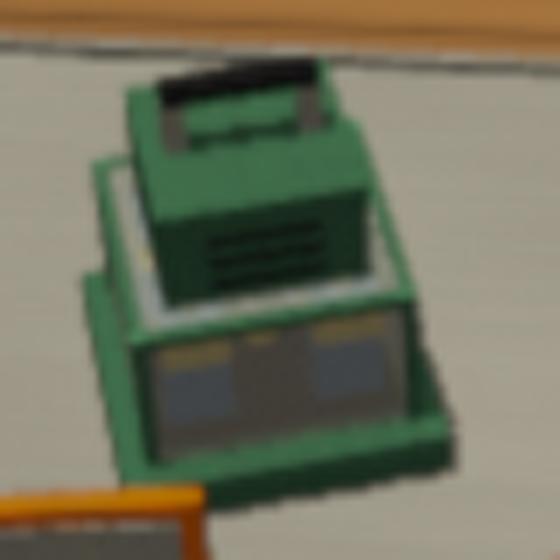

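View pics/sc0.png

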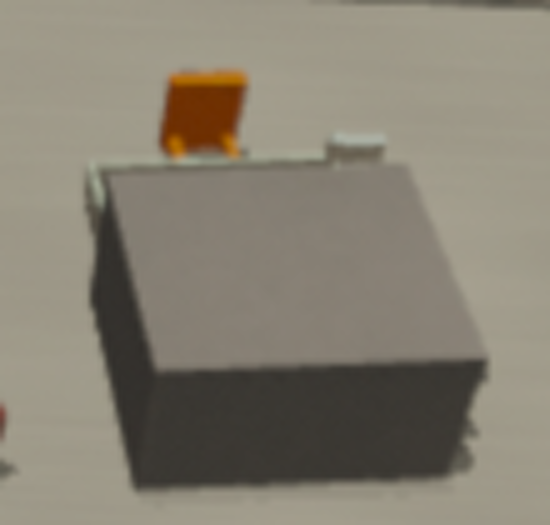

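```bash
python3 - <<'E'
from h import *
d=snap("top"); im=d["img"]; hsv=cv2.cvtColor(im,cv2.COLOR_RGB2HSV)
def quad(mask,z,name,off=(0,0)):
    cs,_=cv2.findContours(mask,cv2.RETR_EXTERNAL,cv2.CHAIN_APPROX_NONE)
    c=max(cs,key=cv2.contourArea); r=cv2.minAreaRect(c); b=cv2.boxPoints(r)+np.array(off)
    P=np.array([ray(d,u,v,z)[:2] for u,v in b]); 
    e=[P[(i+1)%4]-P[i] for i in range(4)]
    print(name,np.round(b,1).tolist(),"centre",P.mean(0).round(4),"len",[round(np.linalg.norm(x),4) for x in e],"ang",[round(np.degrees(np.arctan2(x[1],x[0])),1) for x in e],cv2.contourArea(c))
sub=(slice(150,230),slice(225,315))
H,S,V=[hsv[...,i].astype(int) for i in range(3)]
g=np.zeros(H.shape,np.uint8); g[sub]=((H>50)&(H<95)&(S>60))[sub]*255
quad(cv2.morphologyEx(g,cv2.MORPH_CLOSE,np.ones((9,9))),0.032,"base")
k=np.zeros(H.shape,np.uint8); k[sub]=((V<60)&(S<90))[sub]*255; k[:,:255]=0
quad(k,0.196,"handle")
o=np.zeros(H.shape,np.uint8); s2=(slice(195,225),slice(140,175)); o[s2]=((H<28)&(S>120))[s2]*255
quad(o,0.08,"tab")
print(hsv[150,145],hsv[190,150],hsv[165,121])
ga=np.zeros(H.shape,np.uint8); s2=(slice(115,225),slice(100,200))
# caddy roof from crop corners /5
for u,v in [(72,93),(355,52),(388,292),(104,327)]:
    print("roof",ray(d,100+u/5,115+v/5,0.109).round(4))
for u,v in [(148,322),(390,298),(409,416),(167,455),(110,455),(124,420)]:
    print("tray",[ray(d,100+u/5,115+v/5,z).round(4).tolist() for z in (0.03,0.05)])
d2=snap("scene")
for u,v in [(172,72),(246,74),(110,170),(408,166),(485,357),(155,372)]:
    print("scene",[ray(d2,300+u/5,180+v/5,z).round(4).tolist() for z in (0.06,0.08,0.109)])
E
```

```text
base [[241.5, 176.3], [284.2, 161.0], [299.4, 203.6], [256.7, 218.8]] centre [ 0.5541 -0.1172] len [np.float64(0.1482), np.float64(0.1472), np.float64(0.1476), np.float64(0.147)] ang [np.float64(-71.6), np.float64(-161.8), np.float64(108.3), np.float64(18.4)] 1957.0
handle [[261.1, 190.3], [283.3, 182.9], [284.4, 186.2], [262.2, 193.6]] centre [ 0.5539 -0.1167] len [np.float64(0.0682), np.float64(0.0101), np.float64(0.0682), np.float64(0.0101)] ang [np.float64(-72.8), np.float64(-163.0), np.float64(107.2), np.float64(17.1)] 60.0
tab [[146.8, 203.4], [164.2, 201.7], [165.4, 213.7], [148.0, 215.4]] centre [0.5019 0.2463] len [np.float64(0.0548), np.float64(0.0379), np.float64(0.0547), np.float64(0.0379)] ang [np.float64(-85.6), np.float64(-175.1), np.float64(94.4), np.float64(5.0)] 84.0
[ 19  48 112] [ 60   9 148] [ 17  49 110]
roof [0.7375 0.3671 0.109 ]
roof [0.7593 0.1908 0.109 ]
roof [0.6092 0.1726 0.109 ]
roof [0.5914 0.3487 0.109 ]
tray [[0.5985, 0.3411, 0.03], [0.5973, 0.3361, 0.05]]
tray [[0.6107, 0.1831, 0.03], [0.6094, 0.1802, 0.05]]
tray [[0.5334, 0.172, 0.03], [0.5331, 0.1691, 0.05]]
tray [[0.5115, 0.3297, 0.03], [0.5115, 0.3249, 0.05]]
tray [[0.5124, 0.3668, 0.03], [0.5123, 0.3615, 0.05]]
tray [[0.5349, 0.3575, 0.03], [0.5346, 0.3523, 0.05]]
scene [[0.4647, 0.2323, 0.06], [0.4881, 0.2279, 0.08], [0.5219, 0.2216, 0.109]]
scene [[0.4634, 0.2807, 0.06], [0.4868, 0.2752, 0.08], [0.5206, 0.2671, 0.109]]
scene [[0.5616, 0.1863, 0.06], [0.5825, 0.1831, 0.08], [0.613, 0.1784, 0.109]]
scene [[0.5448, 0.3717, 0.06], [0.5662, 0.3639, 0.08], [0.5972, 0.3528, 0.109]]
scene [[0.6991, 0.3879, 0.06], [0.7167, 0.3798, 0.08], [0.7424, 0.3681, 0.109]]
scene [[0.7237, 0.2025, 0.06], [0.7408, 0.1989, 0.08], [0.7656, 0.1936, 0.109]]
```

```bash
cat >> h.py <<'E'
def tool():
    s=get_state(); return np.array(s["tool_pos"]),Ro.from_quat(s["eef_rot"]),s
def need(target=None,zyaw=None):
    """shift (units of .02 m) in tool axes after turn; zyaw: wanted heading (deg) of tool z, tool y straight down"""
    p,R,s=tool(); M=R.as_matrix()
    Rt=R
    if zyaw is not None:
        best=None
        for a in (zyaw,zyaw+180):
            z=np.array([np.cos(np.radians(a)),np.sin(np.radians(a)),0]);y=np.array([0,0,-1.]);x=np.cross(y,z)
            C=Ro.from_matrix(np.stack([x,y,z],1)); rv=(R.inv()*C).as_rotvec()
            if best is None or np.linalg.norm(rv)<np.linalg.norm(best[0]): best=(rv,C)
        print("turn units",(best[0]/0.08).round(2)); Rt=best[1]
    if target is not None: print("shift units",(Rt.inv().apply(np.array(target)-p)/0.02).round(2))
    print("t",round(s["clock"],2),"pos",p.round(4),"zyaw",np.degrees(np.arctan2(M[1,2],M[0,2])).round(2),"F",np.round(s["contact_force"],1),"open",round(s["opening"],3),"q7",np.round(s["q"],2))
E
python3 - <<'E'
from h import *
p,R,s=tool(); print(R.as_matrix().round(3))
need([0.554,-0.117,0.29],18)
d=snap("top");d2=snap("scene")
P=lambda d,u,v:np.array(d["camera_matrix"])@np.hstack([d["R"],np.array(d["t"])[:,None]])
f=lambda x0,y0,s,u,v:(x0+(u+.5)/s-.5,y0+(v+.5)/s-.5)
a=f(100,115,5,284,484);b=f(300,180,5,209,73)
X=cv2.triangulatePoints(P(d,0,0),P(d2,0,0),np.array(a)[:,None],np.array(b)[:,None]);print("tabtop",(X[:3]/X[3]).ravel().round(4))
a=f(100,115,5,135,450);b=f(300,180,5,357,135)
X=cv2.triangulatePoints(P(d,0,0),P(d2,0,0),np.array(a)[:,None],np.array(b)[:,None]);print("ear",(X[:3]/X[3]).ravel().round(4))
for n,(u,v),z in [("jar",(400,216),.114),("tumb",(213,242),.094),("mug",(219,127),.094),("mirror",(285,122),.1),("sponge",(342,108),.03),("shelfBR",(411,265),.004),("shelfTL",(60,92),.004),("shelfTR",(407,87),.004)]: print(n,ray(d,u,v,z).round(3))
r=[ray(d,*f(100,115,5,u,v),.109) for u,v in [(72,93),(355,52),(388,292),(104,327)]]; print(np.round(r,4).tolist())
E
```

```text
[[-0.97  -0.     0.244]
 [-0.244  0.001 -0.97 ]
 [ 0.    -1.    -0.001]]
turn units [1.000e-02 1.879e+01 1.000e-02]
shift units [ 17.05  -1.88 -26.64]
t 0.3 pos [ 0.1527 -0.6059  0.2525] zyaw -75.86 F [-0.2 -0.4  0.3] open 0.997 q7 [ 1.36  0.69 -0.19  1.57  0.16  0.9  -0.22]
tabtop [0.493  0.2461 0.086 ]
ear [0.5164 0.3438 0.06  ]
jar [ 0.462 -0.51   0.114]
tumb [0.394 0.068 0.094]
mug [0.753 0.043 0.094]
mirror [ 0.764 -0.165  0.1  ]
sponge [ 0.818 -0.359  0.03 ]
shelfBR [ 0.297 -0.575  0.004]
shelfTL [0.897 0.577 0.004]
shelfTR [ 0.889 -0.584  0.004]
[[0.7388, 0.3683, 0.109], [0.7606, 0.192, 0.109], [0.6105, 0.1738, 0.109], [0.5927, 0.3499, 0.109]]
```

>>> {"fn": "send_rows", "kwargs": {
  "motion": [
    [[0,-1,0,0,-0.3,0,-1],[0,-1,0,0,-0.3,0,-1],[0,-1,0,0,-0.3,0,-1],[0,-1,0,0,-0.3,0,-1],[0,-1,0,0,-0.3,0,-1]]
  ]
}}

```text
clock: 0.82
tool_pos: [0.1526, -0.606, 0.283]
eef_rot: [-0.226, 0.67, -0.67, 0.226]
contact_force: [-0.7, 0.2, -0.1]
opening: 1.0
```

>>> {"fn": "send_rows", "kwargs": {
  "motion": [
    [[0,-1,0,0,0,0,-1],[0,-1,0,0,0,0,-1],[0,-1,0,0,0,0,-1],[0,-1,0,0,0,0,-1],[0,-1,0,0,0,0,-1]]
  ]
}}

```text
clock: 1.23
tool_pos: [0.1526, -0.6061, 0.2827]
eef_rot: [0.355, -0.612, 0.612, -0.355]
contact_force: [-0.1, 0.2, 0.2]
opening: 1.002
```

```bash
python3 -c "
from h import *
need([0.554,-0.117,0.28],18)"
```

```text
turn units [  0.   -10.43   0.  ]
shift units [-17.05   0.14  26.65]
t 1.23 pos [ 0.1526 -0.6061  0.2827] zyaw -29.81 F [-0.1  0.2  0.2] open 1.002 q7 [ 1.48  0.68 -0.43  1.52  0.31  1.01  0.45]
```

>>> {"fn": "send_rows", "kwargs": {
  "motion": [
    [[0,-1,0,0,0,0,-1],[0,-1,0,0,0,0,-1],[0,-1,0,0,0,0,-1],[0,-1,0,0,0,0,-1],[0,-1,0,0,0,0,-1]]
  ]
}}

```text
clock: 1.65
tool_pos: [0.1525, -0.6061, 0.2827]
eef_rot: [-0.469, 0.529, -0.529, 0.469]
contact_force: [-0.4, 0.1, 0.4]
opening: 0.997
```

>>> {"fn": "send_rows", "kwargs": {
  "motion": [
    [[0,-1,0,0,0,0,-1],[0,-1,0,0,0,0,-1],[0,-1,0,0,0,0,-1],[0,-1,0,0,0,0,-1],[0,-1,0,0,0,0,-1]]
  ]
}}

```text
clock: 2.07
tool_pos: [0.1525, -0.6061, 0.2827]
eef_rot: [0.565, -0.425, 0.425, -0.565]
contact_force: [0.2, 0.5, 0.2]
opening: 1.001
```

>>> {"fn": "send_rows", "kwargs": {
  "motion": [
    [[0,-0.43,0,0,0,0,-1],[0,0,0,-0.6,0,1,-1],[0,0,0,-0.6,0,1,-1],[0,0,0,-0.6,0,1,-1],[0,0,0,-0.6,0,1,-1]]
  ]
}}

```text
clock: 2.48
tool_pos: [0.2146, -0.5352, 0.2827]
eef_rot: [0.571, -0.417, 0.417, -0.571]
contact_force: [0.5, 0.3, -0.2]
opening: 0.999
```

>>> {"fn": "send_rows", "kwargs": {
  "motion": [
    [[0,0,0,-0.7,0,1,-1],[0,0,0,-0.7,0,1,-1],[0,0,0,-0.7,0,1,-1],[0,0,0,-0.7,0,1,-1],[0,0,0,-0.7,0,1,-1]]
  ]
}}

```text
clock: 2.9
tool_pos: [0.2885, -0.4379, 0.2828]
eef_rot: [0.571, -0.417, 0.417, -0.571]
contact_force: [0.3, -0.5, -0.2]
opening: 1.008
```

>>> {"fn": "send_rows", "kwargs": {
  "motion": [
    [[0,0,0,-0.7,0,1,-1],[0,0,0,-0.7,0,1,-1],[0,0,0,-0.7,0,1,-1],[0,0,0,-0.7,0,1,-1],[0,0,0,-0.7,0,1,-1]]
  ]
}}

```text
clock: 3.32
tool_pos: [0.3625, -0.3407, 0.2829]
eef_rot: [0.571, -0.417, 0.417, -0.571]
contact_force: [0.6, 0.4, 0.4]
opening: 1.0
```

>>> {"fn": "send_rows", "kwargs": {
  "motion": [
    [[0,0,0,-0.7,0,1,-1],[0,0,0,-0.7,0,1,-1],[0,0,0,-0.7,0,1,-1],[0,0,0,-0.7,0,1,-1],[0,0,0,-0.7,0,1,-1]]
  ]
}}

```text
clock: 3.73
tool_pos: [0.4363, -0.2435, 0.2829]
eef_rot: [0.571, -0.417, 0.417, -0.571]
contact_force: [0.4, -0.6, 0.0]
opening: 0.998
```

```bash
python3 -c "
from h import *
need([0.554,-0.117,0.24],18)"
```

```text
turn units [-0.   -0.05  0.01]
shift units [-4.2   2.14  7.55]
t 3.73 pos [ 0.4363 -0.2435  0.2829] zyaw 17.77 F [ 0.4 -0.6  0. ] open 0.998 q7 [ 0.83  0.54 -0.66  1.88  0.43  0.86  0.27]
```

>>> {"fn": "send_rows", "kwargs": {
  "motion": [
    [[0,0,0,-0.8,0,1,-1],[0,0,0,-0.8,0,1,-1],[0,0,0,-0.8,0,1,-1],[0,0,0,-0.8,0,1,-1],[0,0,0,-0.5,0,1,-0.5]]
  ]
}}

```text
clock: 4.15
tool_pos: [0.5087, -0.1412, 0.2829]
eef_rot: [-0.572, 0.416, -0.416, 0.572]
contact_force: [-0.5, -1.1, 0.4]
opening: 0.949
```

>>> {"fn": "send_rows", "kwargs": {
  "motion": [
    [[0,0,0,-0.5,0,1,-0.3],[0,0,0,0,0,1,-0.3],[0,0,0,0,0,0.55,-0.3],[0,0,0,0,0.3,0,-0.3],[0,0,0,0,0.3,0,-0.3]]
  ]
}}

```text
clock: 4.57
tool_pos: [0.5538, -0.1182, 0.2702]
eef_rot: [0.571, -0.417, 0.417, -0.571]
contact_force: [-0.7, 0.4, -0.3]
opening: 0.657
```

```bash
python3 -c "
from h import *
need([0.554,-0.117,0.185],18)
d=snap('scene');crop(d,170,130,290,250,5,'s1')"
```

```text
turn units [ 0.   -0.04  0.  ]
shift units [-0.05  4.26  0.03]
t 4.57 pos [ 0.5538 -0.1182  0.2702] zyaw 17.8 F [-0.7  0.4 -0.3] open 0.657 q7 [ 0.49  0.64 -0.62  1.71  0.45  0.93  0.  ]
```

View pics/s1.png

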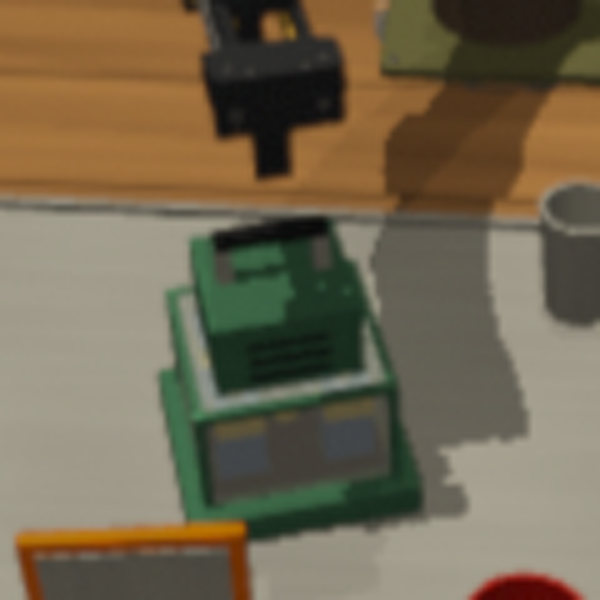

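>>> {"fn": "send_rows", "kwargs": {
  "motion": [
    [[0,0,0,0,1,0,-0.3],[0,0,0,0,1,0,-0.3],[0,0,0,0,1,0,-0.3],[0,0,0,0,0.8,0,-0.3],[0,0,0,0,0.45,0,-0.3]]
  ],
  "force": 25
}}

```text
clock: 5.03
tool_pos: [0.5514, -0.1194, 0.1836]
eef_rot: [0.572, -0.418, 0.416, -0.57]
contact_force: [-1.3, -0.5, -0.2]
opening: 0.65
```

>>> {"fn": "send_rows", "kwargs": {
  "motion": [
    [[0,0,0,0,0,0,1],[0,0,0,0,0,0,1],[0,0,0,0,0,0,1],[0,0,0,0,0,0,1],[0,0,0,0,0,0,1]]
  ]
}}

```text
clock: 5.45
tool_pos: [0.5544, -0.1183, 0.1867]
eef_rot: [-0.571, 0.416, -0.417, 0.572]
contact_force: [0.2, -0.5, 0.0]
opening: 0.294
```

>>> {"fn": "send_rows", "kwargs": {
  "motion": [
    [[0,0,0,0,0,0,1],[0,0,0,0,0,0,1],[0,0,0,0,0,0,1],[0,0,0,0,-0.2,0,1],[0,0,0,0,-0.3,0,1]]
  ]
}}

```text
clock: 5.87
tool_pos: [0.5531, -0.1183, 0.1954]
eef_rot: [0.572, -0.417, 0.416, -0.571]
contact_force: [-0.3, 0.1, -2.0]
opening: 0.128
```

>>> {"fn": "send_rows", "kwargs": {
  "motion": [
    [[0,0,0,0,-0.5,0,1],[0,0,0,0,-0.8,0,1],[0,0,0,0,-0.9,0,1],[0,0,0,0,-0.8,0,1],[0,0,0,0,-0.4,0,1]]
  ]
}}

```text
clock: 6.28
tool_pos: [0.5548, -0.118, 0.2665]
eef_rot: [-0.571, 0.416, -0.418, 0.572]
contact_force: [-0.4, -0.6, -2.4]
opening: 0.133
```

```bash
python3 -c "
from h import *
need([0.6964,-0.3125,0.0835],18)
d=snap('scene');crop(d,170,100,290,250,5,'s2')"
```

```text
turn units [-0.04 -0.05  0.02]
shift units [11.43  9.15  3.73]
t 6.28 pos [ 0.5548 -0.118   0.2665] zyaw 17.78 F [-0.4 -0.6 -2.4] open 0.133 q7 [ 0.49  0.65 -0.62  1.72  0.46  0.92 -0.  ]
```

View pics/s2.png

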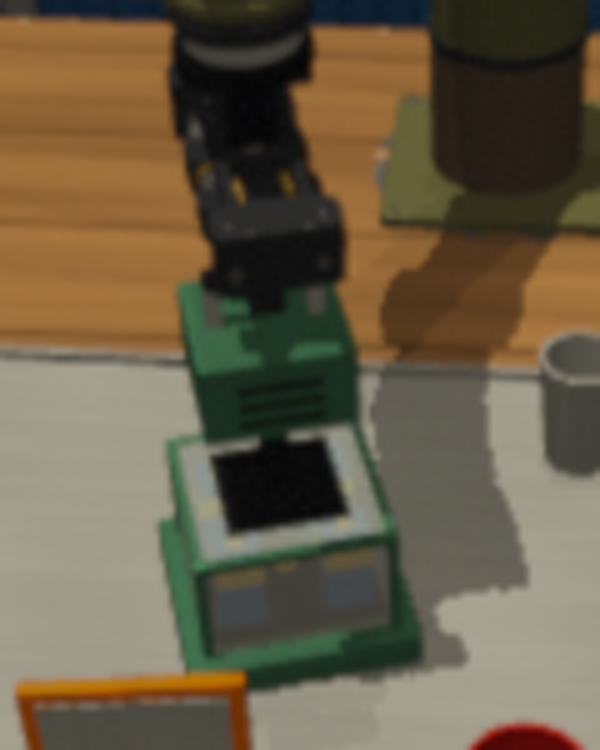

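>>> {"fn": "send_rows", "kwargs": {
  "motion": [
    [[0,0,0,0.4,0,0.1,1],[0,0,0,0.8,0,0.3,1],[0,0,0,1,0,0.35,1],[0,0,0,1,0,0.35,1],[0,0,0,1,0,0.35,1]]
  ]
}}

```text
clock: 6.75
tool_pos: [0.607, -0.191, 0.2624]
eef_rot: [0.572, -0.417, 0.416, -0.571]
contact_force: [-0.2, -0.1, -1.6]
opening: 0.13
```

>>> {"fn": "send_rows", "kwargs": {
  "motion": [
    [[0,0,0,1,0,0.35,1],[0,0,0,1,0,0.35,1],[0,0,0,1,0,0.35,1],[0,0,0,1,0,0.35,1],[0,0,0,1,0,0.35,1]]
  ]
}}

```text
clock: 7.17
tool_pos: [0.6707, -0.2756, 0.2618]
eef_rot: [0.572, -0.418, 0.416, -0.571]
contact_force: [0.9, -0.3, -1.1]
opening: 0.128
```

>>> {"fn": "send_rows", "kwargs": {
  "motion": [
    [[0,0,0,1,0,0.35,1],[0,0,0,0.8,0.3,0.2,1],[0,0,0,0.43,0.6,0,1],[0,0,0,0,1,0,1],[0,0,0,0,1,0,1]]
  ]
}}

```text
clock: 7.58
tool_pos: [0.6943, -0.314, 0.2031]
eef_rot: [0.571, -0.418, 0.417, -0.571]
contact_force: [-0.1, 0.2, -1.4]
opening: 0.13
```

```bash
python3 -c "
from h import *
need([0.6964,-0.3125,0.0835],18)
d=snap('scene','s3')"
```

```text
turn units [ 0.02 -0.06 -0.01]
shift units [-0.04  5.98  0.12]
t 7.58 pos [ 0.6943 -0.314   0.2031] zyaw 17.72 F [-0.1  0.2 -1.4] open 0.13 q7 [ 0.59  0.99 -0.57  1.1   0.51  1.19  0.35]
```

View pics/s3.png

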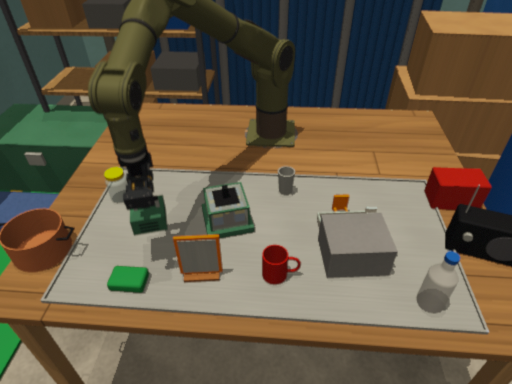

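>>> {"fn": "send_rows", "kwargs": {
  "motion": [
    [[0,0,0,0,1,0,1],[0,0,0,0,1,0,1],[0,0,0,0,1,0,1],[0,0,0,0,1,0,1],[0,0,0,0,0.8,0,1]]
  ]
}}

```text
clock: 8.05
tool_pos: [0.6936, -0.3127, 0.107]
eef_rot: [0.572, -0.418, 0.415, -0.571]
contact_force: [0.6, 0.7, -2.4]
opening: 0.131
```

>>> {"fn": "send_rows", "kwargs": {
  "motion": [
    [[0,0,0,0,0.4,0,1],[0,0,0,0,0.3,0,1],[0,0,0,0,0.2,0,1],[0,0,0,0,0.15,0,1],[0,0,0,0,0.1,0,1]]
  ]
}}

```text
clock: 8.47
tool_pos: [0.6956, -0.3131, 0.0874]
eef_rot: [-0.571, 0.416, -0.417, 0.571]
contact_force: [0.3, -1.1, -1.2]
opening: 0.132
```

>>> {"fn": "send_rows", "kwargs": {
  "motion": [
    [[0,0,0,0,0,0,1],[0,0,0,0,0,0,1],[0,0,0,0,0,0,1],[0,0,0,0,0,0,1],[0,0,0,0,0,0,1]]
  ]
}}

```text
clock: 8.88
tool_pos: [0.6953, -0.3131, 0.0871]
eef_rot: [-0.571, 0.416, -0.417, 0.571]
contact_force: [0.1, -0.4, -1.5]
opening: 0.132
```

>>> {"fn": "send_rows", "kwargs": {
  "motion": [
    [[0,0,0,0,0.07,0,1],[0,0,0,0,0.07,0,1],[0,0,0,0,0.05,0,1],[0,0,0,0,0,0,1],[0,0,0,0,0,0,1]]
  ]
}}

```text
clock: 9.3
tool_pos: [0.6953, -0.3129, 0.083]
eef_rot: [-0.571, 0.417, -0.417, 0.571]
contact_force: [0.4, 1.2, 0.4]
opening: 0.13
```

>>> {"fn": "send_rows", "kwargs": {
  "motion": [
    [[0,0,0,0,0,0,-0.1],[0,0,0,0,0,0,-0.1],[0,0,0,0,0,0,-0.1],[0,0,0,0,0,0,-0.1],[0,0,0,0,0,0,-0.1]]
  ]
}}

```text
clock: 9.72
tool_pos: [0.6951, -0.3131, 0.083]
eef_rot: [0.571, -0.417, 0.417, -0.571]
contact_force: [-0.7, 0.2, -0.4]
opening: 0.486
```

>>> {"fn": "send_rows", "kwargs": {
  "motion": [
    [[0,0,0,0,-0.4,0,-0.1],[0,0,0,0,-0.8,0,-0.1],[0,0,0,0,-1,0,-0.1],[0,0,0,0,-1,0,-0.1],[0,0,0,0,-1,0,-0.1]]
  ]
}}

```text
clock: 10.13
tool_pos: [0.6956, -0.313, 0.1697]
eef_rot: [-0.571, 0.416, -0.417, 0.572]
contact_force: [0.6, 0.3, 0.8]
opening: 0.547
```

```bash
python3 -c "
from h import *
need([0.554,-0.117,0.20],18)
d=snap('scene','s4');crop(d,90,150,290,270,4,'s4');d=snap('top');crop(d,225,90,415,230,4,'t4')"
```

```text
turn units [-0.02 -0.05  0.01]
shift units [-11.51  -1.51  -3.7 ]
t 10.13 pos [ 0.6956 -0.313   0.1697] zyaw 17.78 F [0.6 0.3 0.8] open 0.547 q7 [ 0.59  1.02 -0.56  1.13  0.53  1.13  0.34]
```

View pics/s4.png

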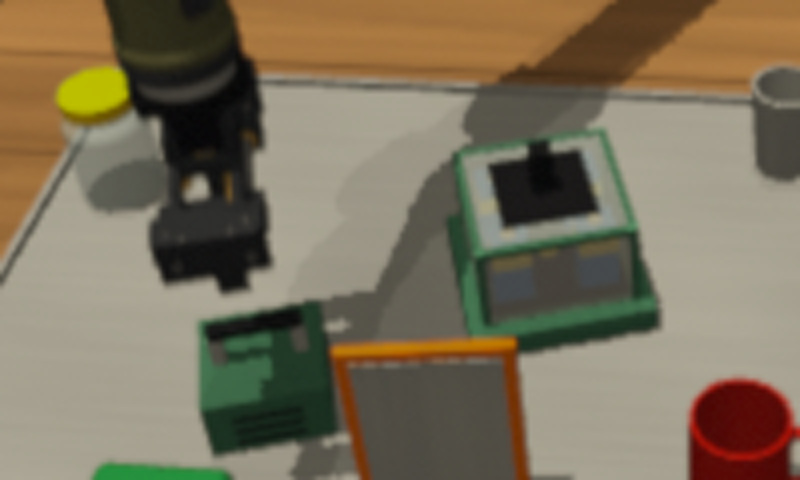

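View pics/t4.png

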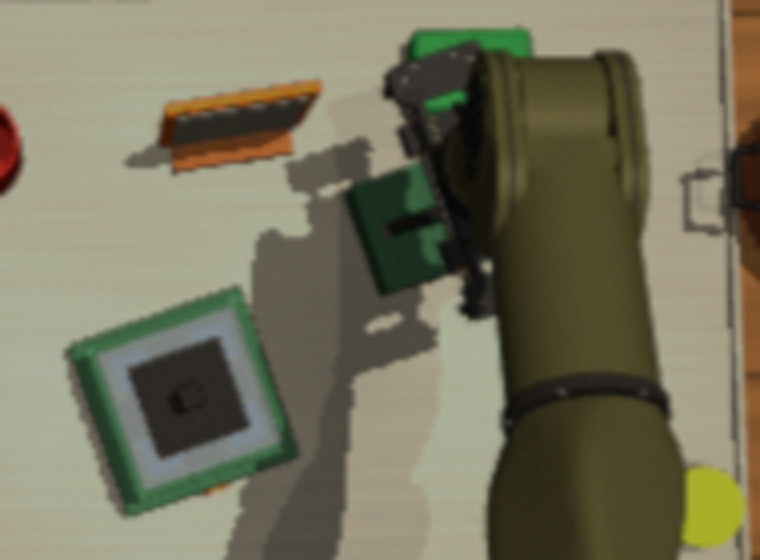

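>>> {"fn": "send_rows", "kwargs": {
  "motion": [
    [[0,0,0,-0.3,-1,-0.1,-0.1],[0,0,0,-0.8,-0.5,-0.35,-0.1],[0,0,0,-1,0,-0.35,-0.1],[0,0,0,-1,0,-0.35,-0.1],[0,0,0,-1,0,-0.35,-0.1]]
  ]
}}

```text
clock: 10.65
tool_pos: [0.6408, -0.2435, 0.1975]
eef_rot: [-0.571, 0.417, -0.417, 0.571]
contact_force: [-0.2, -0.2, 0.2]
opening: 0.551
```

>>> {"fn": "send_rows", "kwargs": {
  "motion": [
    [[0,0,0,-1,0,-0.35,-0.1],[0,0,0,-1,0,-0.35,-0.1],[0,0,0,-1,0,-0.35,-0.1],[0,0,0,-1,0,-0.35,-0.1],[0,0,0,-1,0,-0.35,-0.1]]
  ]
}}

```text
clock: 11.07
tool_pos: [0.5768, -0.1588, 0.1973]
eef_rot: [0.571, -0.417, 0.417, -0.571]
contact_force: [0.6, 0.2, -0.2]
opening: 0.549
```

>>> {"fn": "send_rows", "kwargs": {
  "motion": [
    [[0,0,0,-1,0,-0.2,-0.1],[0,0,0,-0.9,0,0,-0.1],[0,0,0,-0.5,0,0,-0.1],[0,0,0,0,0,0,-0.1],[0,0,0,0,0,0,-0.1]]
  ]
}}

```text
clock: 11.48
tool_pos: [0.5596, -0.1153, 0.1972]
eef_rot: [0.572, -0.416, 0.417, -0.571]
contact_force: [0.8, -0.6, 0.9]
opening: 0.55
```

```bash
python3 -c "
from h import *
need([0.554,-0.117,0.129],18)
d=snap('top');print(proj(d,[.554,-.117,.147]),proj(d,[.554,-.117,.107]))
d=snap('scene');crop(d,170,120,290,250,5,'s5');print(proj(d,[.554,-.117,.147]))"
```

```text
turn units [-0.   -0.04  0.01]
shift units [-0.01  3.41 -0.29]
t 11.48 pos [ 0.5596 -0.1153  0.1972] zyaw 17.82 F [ 0.8 -0.6  0.9] open 0.55 q7 [ 0.44  0.74 -0.56  1.78  0.53  0.78 -0.07]
[272.05202787 188.75693564] [271.44384456 189.17847022]
[224.65800307 186.90872719]
```

View pics/s5.png

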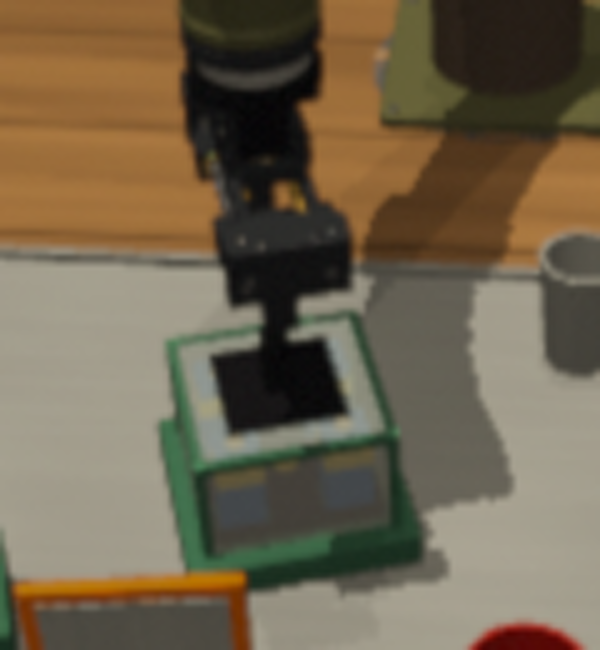

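>>> {"fn": "send_rows", "kwargs": {
  "motion": [
    [[0,0,0,0,0.4,-0.25,-0.1],[0,0,0,0,1,0,-0.1],[0,0,0,0,1,0,-0.1],[0,0,0,0,0.7,0,-0.1],[0,0,0,0,0.3,0,-0.1]]
  ],
  "force": 30
}}

```text
clock: 12.0
tool_pos: [0.5527, -0.1178, 0.1263]
eef_rot: [0.572, -0.418, 0.416, -0.57]
contact_force: [-1.0, 0.2, 0.6]
opening: 0.551
```

>>> {"fn": "send_rows", "kwargs": {
  "motion": [
    [[0,0,0,0,0,0,1],[0,0,0,0,0,0,1],[0,0,0,0,0,0,1],[0,0,0,0,0,0,1],[0,0,0,0,0,0,1]]
  ]
}}

```text
clock: 12.42
tool_pos: [0.5547, -0.1168, 0.1297]
eef_rot: [-0.571, 0.416, -0.417, 0.571]
contact_force: [-0.7, 0.7, -1.5]
opening: 0.202
```

>>> {"fn": "send_rows", "kwargs": {
  "motion": [
    [[0,0,0,0,0,0,1],[0,0,0,0,0,0,1],[0,0,0,0,-0.1,0,1],[0,0,0,0,-0.2,0,1],[0,0,0,0,-0.3,0,1]]
  ]
}}

```text
clock: 12.83
tool_pos: [0.554, -0.1165, 0.1408]
eef_rot: [0.572, -0.417, 0.416, -0.571]
contact_force: [0.4, 0.6, -1.8]
opening: 0.198
```

>>> {"fn": "send_rows", "kwargs": {
  "motion": [
    [[0,0,0,0,-0.5,0,1],[0,0,0,0,-0.7,0,1],[0,0,0,0,-0.8,0,1],[0,0,0,0,-0.8,0,1],[0,0,0,0,-0.8,0,1]]
  ]
}}

```text
clock: 13.25
tool_pos: [0.5544, -0.1164, 0.2145]
eef_rot: [-0.571, 0.417, -0.417, 0.571]
contact_force: [-0.1, 0.3, -1.6]
opening: 0.199
```

>>> {"fn": "send_rows", "kwargs": {
  "motion": [
    [[0,0,0,0,-0.8,0,1],[0,0,0,0,-0.7,0,1],[0,0,0,0,-0.3,0,1],[0,0,0,0,0,0,1],[0,0,0,0,0,0,1]]
  ]
}}

```text
clock: 13.67
tool_pos: [0.5542, -0.1166, 0.249]
eef_rot: [0.571, -0.417, 0.417, -0.571]
contact_force: [0.1, 0.1, -2.1]
opening: 0.203
```

```bash
python3 -c "
from h import *
need([0.521,-0.338,0.0265+0.075],18)
d=snap('scene');crop(d,90,120,290,270,4,'s6');"
```

```text
turn units [ 0.   -0.05  0.  ]
shift units [10.01  7.38 -5.  ]
t 13.67 pos [ 0.5542 -0.1166  0.249 ] zyaw 17.78 F [ 0.1  0.1 -2.1] open 0.203 q7 [ 0.48  0.67 -0.6   1.74  0.47  0.88 -0.02]
```

View pics/s6.png

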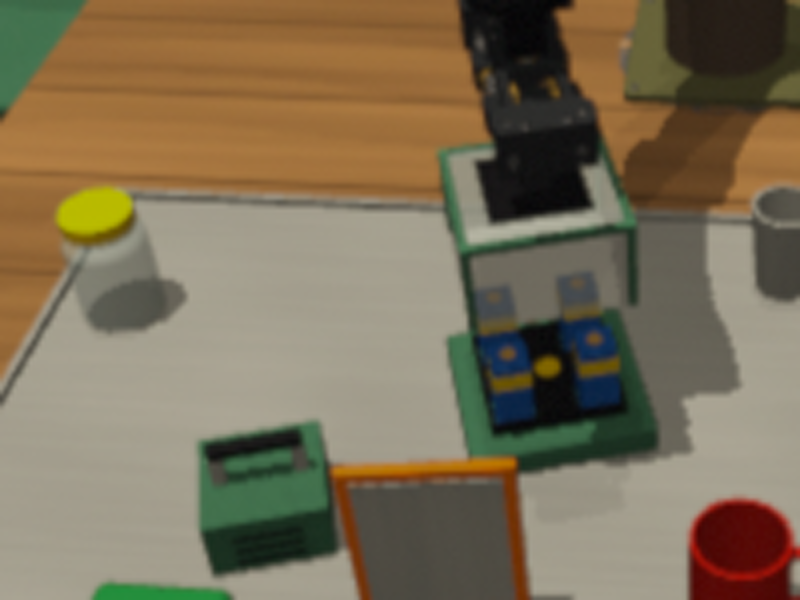

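>>> {"fn": "send_rows", "kwargs": {
  "motion": [
    [[0,0,0,0.4,0,-0.2,1],[0,0,0,0.8,0,-0.4,1],[0,0,0,1,0,-0.5,1],[0,0,0,1,0,-0.5,1],[0,0,0,1,0,-0.5,1]]
  ]
}}

```text
clock: 14.13
tool_pos: [0.5391, -0.2111, 0.2479]
eef_rot: [0.572, -0.417, 0.416, -0.571]
contact_force: [0.6, -0.3, -2.4]
opening: 0.198
```

>>> {"fn": "send_rows", "kwargs": {
  "motion": [
    [[0,0,0,1,0,-0.5,1],[0,0,0,1,0,-0.5,1],[0,0,0,1,0,-0.5,1],[0,0,0,1,0,-0.5,1],[0,0,0,0.9,0,-0.5,1]]
  ]
}}

```text
clock: 14.55
tool_pos: [0.5211, -0.3202, 0.2477]
eef_rot: [0.571, -0.418, 0.416, -0.571]
contact_force: [0.7, -0.0, -1.9]
opening: 0.204
```

>>> {"fn": "send_rows", "kwargs": {
  "motion": [
    [[0,0,0,0.6,0.1,-0.3,1],[0,0,0,0.3,0.4,-0.1,1],[0,0,0,0,0.9,0,1],[0,0,0,0,1,0,1],[0,0,0,0,1,0,1]]
  ]
}}

```text
clock: 14.97
tool_pos: [0.5204, -0.3365, 0.1794]
eef_rot: [-0.571, 0.417, -0.416, 0.572]
contact_force: [0.0, -0.2, -1.5]
opening: 0.203
```

>>> {"fn": "send_rows", "kwargs": {
  "motion": [
    [[0,0,0,0,1,0,1],[0,0,0,0,1,0,1],[0,0,0,0,0.8,0,1],[0,0,0,0,0.4,0,1],[0,0,0,0,0.2,0,1]]
  ]
}}

```text
clock: 15.38
tool_pos: [0.5196, -0.3362, 0.111]
eef_rot: [-0.572, 0.417, -0.415, 0.572]
contact_force: [-0.1, 0.2, -1.3]
opening: 0.2
```

```bash
python3 -c "
from h import *
need([0.521,-0.338,0.1015],18)
d=snap('scene');crop(d,90,120,290,270,4,'s7');"
```

```text
turn units [ 0.02 -0.03 -0.03]
shift units [0.11 0.47 0.04]
t 15.38 pos [ 0.5196 -0.3362  0.111 ] zyaw 17.87 F [-0.1  0.2 -1.3] open 0.2 q7 [ 0.78  0.91 -0.52  1.68  0.63  0.73  0.26]
```

View pics/s7.png

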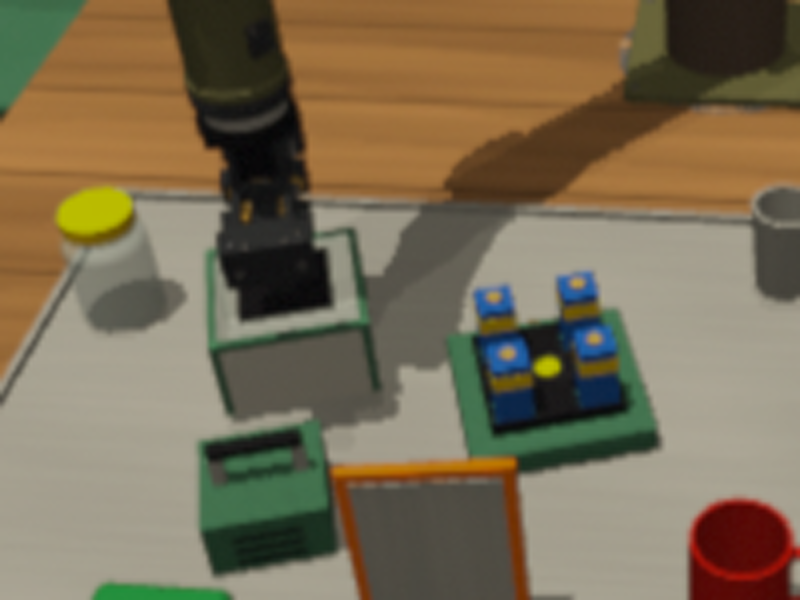

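>>> {"fn": "send_rows", "kwargs": {
  "motion": [
    [[0,0,0,0,0.2,0,1],[0,0,0,0,0.12,0,1],[0,0,0,0,0.1,0,1],[0,0,0,0,0.05,0,1],[0,0,0,0,0,0,1]]
  ]
}}

```text
clock: 15.85
tool_pos: [0.5203, -0.3377, 0.1037]
eef_rot: [0.571, -0.417, 0.417, -0.571]
contact_force: [-0.8, 0.8, -2.0]
opening: 0.199
```

>>> {"fn": "send_rows", "kwargs": {
  "motion": [
    [[0,0,0,0,0,0,1],[0,0,0,0,0,0,-0.1],[0,0,0,0,0,0,-0.1],[0,0,0,0,0,0,-0.1],[0,0,0,0,0,0,-0.1]]
  ]
}}

```text
clock: 16.27
tool_pos: [0.5205, -0.3376, 0.1038]
eef_rot: [-0.571, 0.416, -0.417, 0.571]
contact_force: [-0.5, -0.3, 0.1]
opening: 0.482
```

>>> {"fn": "send_rows", "kwargs": {
  "motion": [
    [[0,0,0,0,0,0,-0.1],[0,0,0,0,-0.4,0,-0.1],[0,0,0,0,-0.8,0,-0.1],[0,0,0,0,-1,0,-0.1],[0,0,0,0,-1,0,-0.1]]
  ]
}}

```text
clock: 16.68
tool_pos: [0.5201, -0.3374, 0.1685]
eef_rot: [-0.571, 0.417, -0.416, 0.571]
contact_force: [0.8, 0.5, -0.3]
opening: 0.549
```

```bash
python3 -c "
from h import *
need([0.47,0.246,0.15],7)
d=snap('scene');crop(d,90,120,290,270,4,'s8');d=snap('top');crop(d,225,90,415,230,4,'t8')"
```

```text
turn units [ 0.01  2.36 -0.01]
shift units [-29.26   0.93   1.07]
t 16.68 pos [ 0.5201 -0.3374  0.1685] zyaw 17.8 F [ 0.8  0.5 -0.3] open 0.549 q7 [ 0.81  0.84 -0.56  1.65  0.57  0.83  0.31]
```

View pics/t8.png

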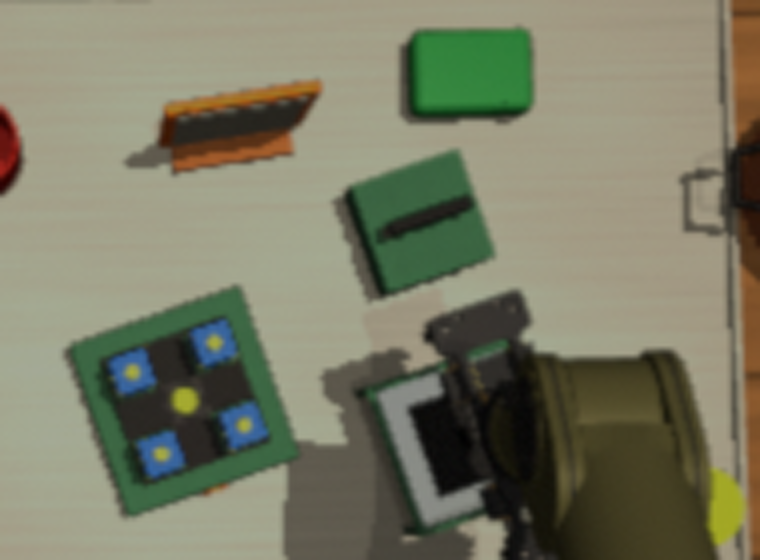

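View pics/s8.png

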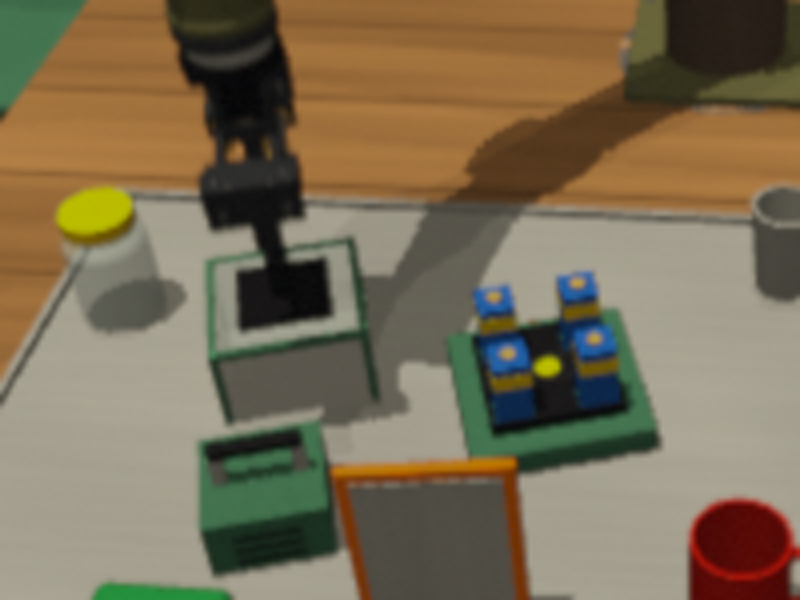

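>>> {"fn": "send_rows", "kwargs": {
  "motion": [
    [[0,0.8,0,0,-1,0,-0.1],[0,0.8,0,0,-0.7,0,-0.1],[0,0.78,0,0,0,0,-0.1],[0,0,0,-0.7,0,0,-0.1],[0,0,0,-1,0,0,-0.1]]
  ]
}}

```text
clock: 17.2
tool_pos: [0.5156, -0.3057, 0.2013]
eef_rot: [0.529, -0.47, 0.471, -0.528]
contact_force: [0.2, 0.6, -0.9]
opening: 0.549
```

>>> {"fn": "send_rows", "kwargs": {
  "motion": [
    [[0,0,0,-1,0,0,-0.1],[0,0,0,-1,0,0,-0.1],[0,0,0,-1,0,0,-0.1],[0,0,0,-1,0,0,-0.1],[0,0,0,-1,0,0,-0.1]]
  ]
}}

```text
clock: 17.62
tool_pos: [0.5037, -0.2036, 0.2013]
eef_rot: [0.529, -0.469, 0.469, -0.529]
contact_force: [0.3, -0.3, 1.1]
opening: 0.549
```

>>> {"fn": "send_rows", "kwargs": {
  "motion": [
    [[0,0,0,-1,0,0,-0.1],[0,0,0,-1,0,0,-0.1],[0,0,0,-1,0,0,-0.1],[0,0,0,-1,0,0,-0.1],[0,0,0,-1,0,0,-0.1]]
  ]
}}

```text
clock: 18.03
tool_pos: [0.4917, -0.1043, 0.2013]
eef_rot: [0.529, -0.469, 0.469, -0.529]
contact_force: [0.3, 0.4, -0.3]
opening: 0.55
```

>>> {"fn": "send_rows", "kwargs": {
  "motion": [
    [[0,0,0,-1,0,0,-0.1],[0,0,0,-1,0,0,-0.1],[0,0,0,-1,0,0,-0.1],[0,0,0,-1,0,0,-0.1],[0,0,0,-1,0,0,-0.1]]
  ]
}}

```text
clock: 18.45
tool_pos: [0.4798, -0.0051, 0.2013]
eef_rot: [0.529, -0.469, 0.469, -0.529]
contact_force: [0.4, -0.3, -0.1]
opening: 0.549
```

>>> {"fn": "send_rows", "kwargs": {
  "motion": [
    [[0,0,0,-1,0,0,-0.1],[0,0,0,-1,0,0,-0.1],[0,0,0,-1,0,0,-0.1],[0,0,0,-1,0,0,-0.1],[0,0,0,-1,0,0,-0.1]]
  ]
}}

```text
clock: 18.87
tool_pos: [0.4678, 0.0942, 0.2013]
eef_rot: [0.529, -0.469, 0.469, -0.529]
contact_force: [-1.1, -0.4, -1.1]
opening: 0.548
```

```bash
python3 - <<'E'
from h import *
need([0.493,0.246,0.15],7)
d=snap("top");d2=snap("scene");crop(d2,290,150,410,270,6,'s9');crop(d,100,115,200,225,5,'t9')
def P(d): return np.array(d["camera_matrix"])@np.hstack([d["R"],np.array(d["t"])[:,None]])
f=lambda x0,y0,s,u,v:np.array([x0+(u+.5)/s-.5,y0+(v+.5)/s-.5])
def tri(a,b):
    X=cv2.triangulatePoints(P(d),P(d2),f(100,115,5,*a)[:,None],f(300,180,5,*b)[:,None]);return (X[:3]/X[3]).ravel().round(4)
print("frontright wall",tri((409,416),(90,163)))
print("tab ends",tri((242,490),(246,74)),tri((326,478),(172,72)))
E
```

```text
turn units [ 0.01 -0.03  0.  ]
shift units [-7.38  2.57  2.17]
t 18.87 pos [0.4678 0.0942 0.2013] zyaw 6.88 F [-1.1 -0.4 -1.1] open 0.548 q7 [-0.01  0.61 -0.45  2.05  0.47  0.58 -0.67]
frontright wall [0.5346 0.1733 0.041 ]
tab ends [0.4898 0.2718 0.084 ] [0.4962 0.2205 0.088 ]
```

View pics/s9.png

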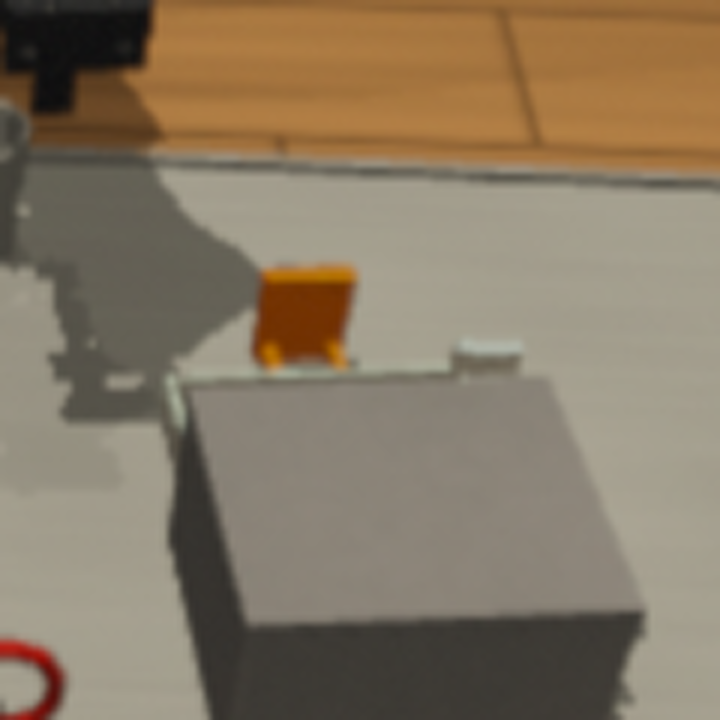

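View pics/t9.png

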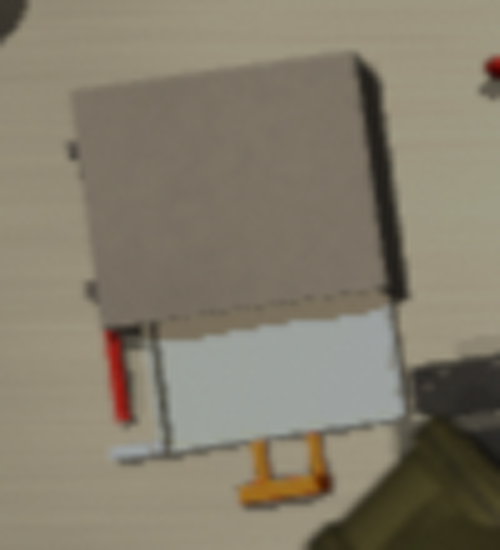

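>>> {"fn": "send_rows", "kwargs": {
  "motion": [
    [[0,0,0,-1,0,0.4,-0.1],[0,0,0,-1,0,0.4,-0.1],[0,0,0,-1,0,0.4,-0.1],[0,0,0,-1,0,0.4,-0.1],[0,0,0,-1,0,0.4,-0.1]]
  ]
}}

```text
clock: 19.38
tool_pos: [0.4964, 0.1968, 0.2012]
eef_rot: [0.529, -0.469, 0.47, -0.528]
contact_force: [-0.5, 0.3, -0.1]
opening: 0.548
```

>>> {"fn": "send_rows", "kwargs": {
  "motion": [
    [[0,0,0,-1,0.3,0.17,-0.1],[0,0,0,-0.7,1,0,-0.1],[0,0,0,-0.25,1,0,-0.1],[0,0,0,0,0.5,0,-0.1],[0,0,0,0,0,0,-0.1]]
  ]
}}

```text
clock: 19.8
tool_pos: [0.4936, 0.2344, 0.1433]
eef_rot: [0.531, -0.469, 0.469, -0.527]
contact_force: [-0.4, -0.4, -0.5]
opening: 0.551
```

```bash
python3 - <<'E'
from h import *
need([0.4925,0.246,0.072],7)
d2=snap("scene");crop(d2,290,120,410,270,5,'s10')
E
```

```text
turn units [ 0.06 -0.03  0.04]
shift units [-0.58  3.56  0.02]
t 19.8 pos [0.4936 0.2344 0.1433] zyaw 6.86 F [-0.4 -0.4 -0.5] open 0.551 q7 [-0.3   0.77 -0.38  1.89  0.49  0.58 -0.88]
```

View pics/s10.png

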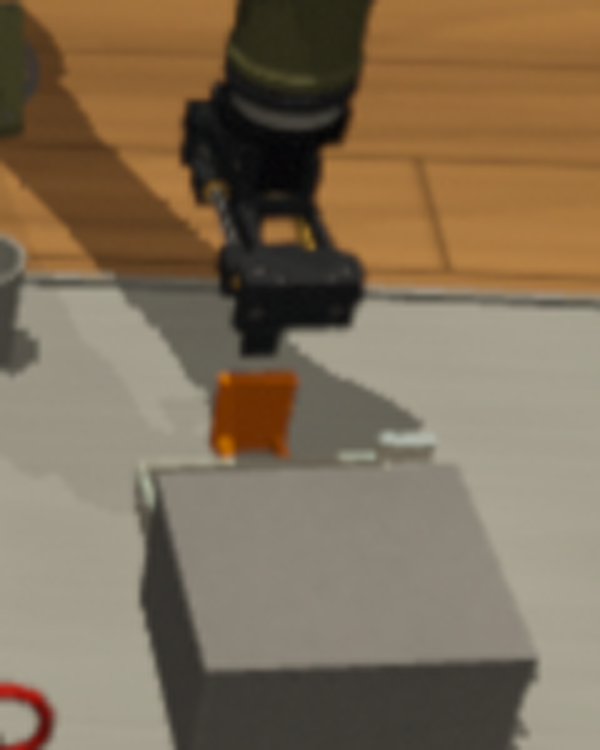

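>>> {"fn": "send_rows", "kwargs": {
  "motion": [
    [[0,0,0,-0.3,0.5,0,-0.1],[0,0,0,-0.2,1,0,-0.1],[0,0,0,0,1,0,-0.1],[0,0,0,0,0.7,0,-0.1],[0,0,0,0,0.3,0,-0.1]]
  ],
  "force": 20
}}

```text
clock: 20.27
tool_pos: [0.4934, 0.2458, 0.0743]
eef_rot: [0.529, -0.469, 0.469, -0.528]
contact_force: [0.8, 0.1, 0.3]
opening: 0.549
```

>>> {"fn": "send_rows", "kwargs": {
  "motion": [
    [[0,0,0,0,0,0,1],[0,0,0,0,0,0,1],[0,0,0,0,0,0,1],[0,0,0,0,0,0,1],[0,0,0,0,0,0,1]]
  ]
}}

```text
clock: 20.68
tool_pos: [0.4939, 0.2466, 0.0763]
eef_rot: [-0.529, 0.469, -0.469, 0.529]
contact_force: [-1.4, -0.2, 0.5]
opening: 0.196
```

>>> {"fn": "send_rows", "kwargs": {
  "motion": [
    [[0,0,0,0,0,0,1],[0,0,0,0,0,0,1],[0,0,0,0,0,0,1],[0,0,0,0,0,0,1],[0,0,0,0,0,0,1]]
  ]
}}

```text
clock: 21.1
tool_pos: [0.4937, 0.2465, 0.0761]
eef_rot: [-0.529, 0.469, -0.469, 0.529]
contact_force: [-0.6, -0.4, 5.2]
opening: 0.132
```

>>> {"fn": "send_rows", "kwargs": {
  "motion": [
    [[0,0,0,0,0,-0.3,1],[0,0,0,0,0,-0.6,1],[0,0,0,0,0,-0.7,1],[0,0,0,0,0,-0.7,1],[0,0,0,0,0,-0.5,1]]
  ]
}}

```text
clock: 21.52
tool_pos: [0.438, 0.2397, 0.0761]
eef_rot: [-0.528, 0.469, -0.469, 0.53]
contact_force: [1.9, 0.4, 2.8]
opening: 0.135
```

>>> {"fn": "send_rows", "kwargs": {
  "motion": [
    [[0,0,0,0,0,-0.3,1],[0,0,0,0,0,-0.2,1],[0,0,0,0,0,-0.2,1],[0,0,0,0,0,-0.1,1],[0,0,0,0,0,0,1]]
  ]
}}

```text
clock: 21.93
tool_pos: [0.4222, 0.2377, 0.076]
eef_rot: [-0.529, 0.469, -0.469, 0.529]
contact_force: [-0.4, -0.5, 8.7]
opening: 0.132
```

```bash
python3 - <<'E'
from h import *
need()
d2=snap("scene");crop(d2,290,120,410,270,5,'s11')
d=snap("top");crop(d,100,115,200,225,5,'t11')
E
```

```text
t 21.93 pos [0.4222 0.2377 0.076 ] zyaw 6.88 F [-0.4 -0.5  8.7] open 0.132 q7 [-0.5   0.83 -0.18  2.11  0.59  0.25 -1.08]
```

View pics/t11.png

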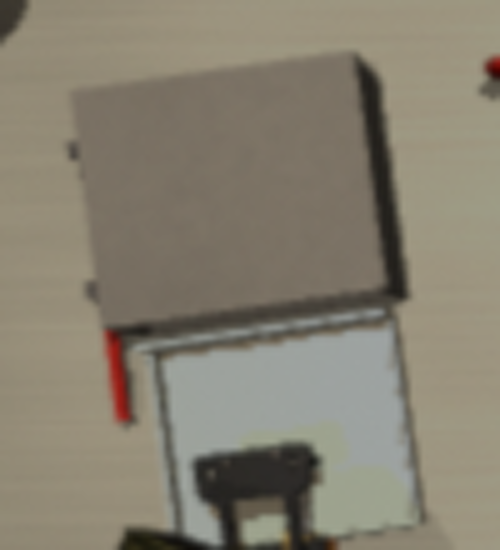

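>>> {"fn": "send_rows", "kwargs": {
  "motion": [
    [[0,0,0,0,0,0,0],[0,0,0,0,0,0,0],[0,0,0,0,0,0,0],[0,0,0,0,0,0,0],[0,0,0,0,-0.4,0,0]]
  ]
}}

```text
clock: 22.45
tool_pos: [0.4214, 0.2375, 0.0827]
eef_rot: [0.53, -0.469, 0.469, -0.528]
contact_force: [-0.2, -0.2, 0.3]
opening: 0.486
```

>>> {"fn": "send_rows", "kwargs": {
  "motion": [
    [[0,0,0,0,-0.8,0,0],[0,0,0,0,-1,0,0],[0,0,0,0,-1,0,0],[0,0,0,0,-1,0,0],[0,0,0,0,-1,0,0]]
  ]
}}

```text
clock: 22.87
tool_pos: [0.4218, 0.2376, 0.1809]
eef_rot: [0.529, -0.469, 0.469, -0.529]
contact_force: [-0.5, 0.5, -0.1]
opening: 0.496
```

>>> {"fn": "send_rows", "kwargs": {
  "motion": [
    [[0,-0.8,0,0,-0.5,0,0],[0,-0.8,0,0,0,0,0],[0,-0.78,0,0,0,0,0],[0,0,0,0.6,0,0,0],[0,0,0,1,0,0.3,0]]
  ]
}}

```text
clock: 23.28
tool_pos: [0.4361, 0.2108, 0.1903]
eef_rot: [-0.572, 0.416, -0.415, 0.573]
contact_force: [0.8, -0.4, -0.2]
opening: 0.503
```

>>> {"fn": "send_rows", "kwargs": {
  "motion": [
    [[0,0,0,1,0,0.3,0],[0,0,0,1,0,0.3,0],[0,0,0,1,0,0.3,0],[0,0,0,1,0,0.3,0],[0,0,0,1,0,0.3,0]]
  ]
}}

```text
clock: 23.7
tool_pos: [0.497, 0.122, 0.19]
eef_rot: [0.571, -0.417, 0.417, -0.571]
contact_force: [-0.6, 0.1, -0.6]
opening: 0.498
```

>>> {"fn": "send_rows", "kwargs": {
  "motion": [
    [[0,0,0,1,0,0.3,0],[0,0,0,1,0,0.3,0],[0,0,0,1,0,0.3,0],[0,0,0,1,0,0.3,0],[0,0,0,1,0,0.3,0]]
  ]
}}

```text
clock: 24.12
tool_pos: [0.556, 0.0359, 0.19]
eef_rot: [0.571, -0.417, 0.417, -0.571]
contact_force: [0.7, -0.4, 0.4]
opening: 0.5
```

```bash
python3 - <<'E'
from h import *
need([0.554,-0.117,0.13],18)
d=snap("top");crop(d,100,160,200,260,6,'t12');crop(d,235,150,315,230,8,'t12b')
E
```

```text
turn units [ 0.   -0.05  0.  ]
shift units [ 7.24  3.   -2.46]
t 24.12 pos [0.556  0.0359 0.19  ] zyaw 17.78 F [ 0.7 -0.4  0.4] open 0.5 q7 [ 0.16  0.73 -0.52  1.82  0.52  0.73 -0.34]
```

View pics/t12.png

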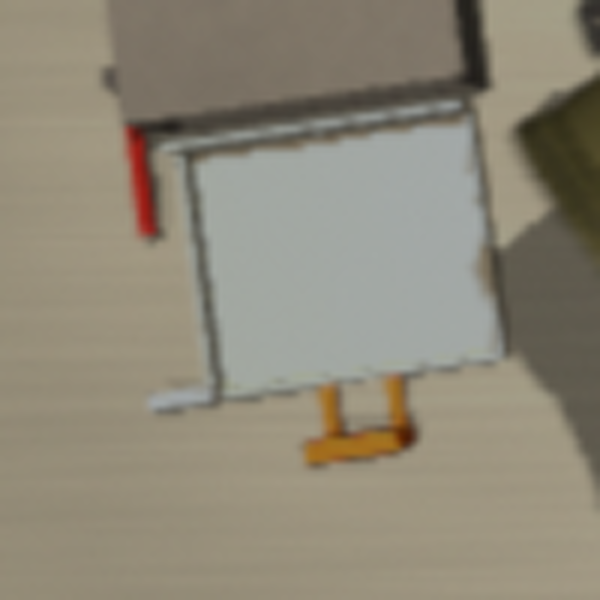

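View pics/t12b.png

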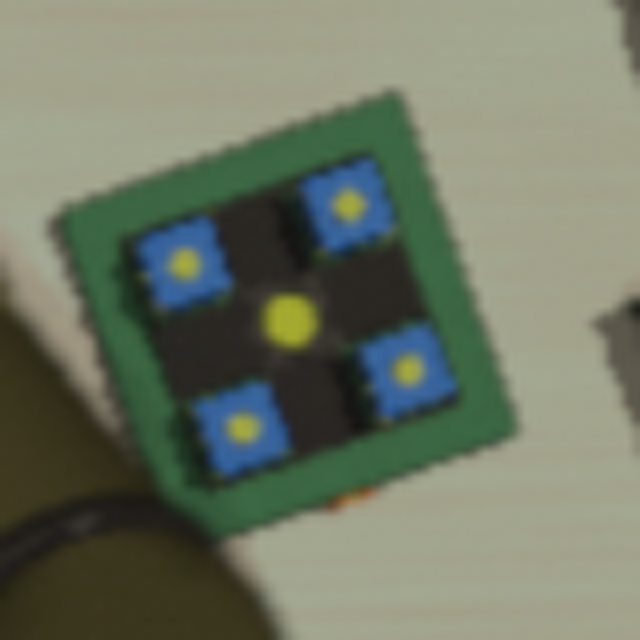

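```bash
python3 - <<'E'
from h import *
d=snap("top")
f=lambda x0,y0,s,u,v:(x0+(u+.5)/s-.5,y0+(v+.5)/s-.5)
for u,v in [(184,264),(349,205),(408,371),(243,429)]: print("pack",ray(d,*f(235,150,8,u,v),.098)[:2].round(4))
print("c",ray(d,*f(235,150,8,290,321),.032)[:2].round(4))
th=np.radians(18);C=np.array([.554,-.117])
ang=np.radians(18)
for sx in(1,-1):
  for sy in(1,-1): print(sx,sy,(C+[np.cos(th)*.034*sx-np.sin(th)*.034*sy,np.sin(th)*.034*sx+np.cos(th)*.034*sy]).round(4))
for z in(.041,.019):
  print(z,[ray(d,*f(100,160,6,u,v),z)[:2].round(4).tolist() for u,v in [(214,402),(505,357),(217,390),(192,158),(472,120)]])
# tray from handle pose: tab centre
ex=np.array([np.cos(np.radians(7)),np.sin(np.radians(7))])
F=np.array([.6016,.2619]);print("predicted front wall mid at s=.150",F-.150*ex,"tab",(np.array([.4222,.2377])-F)@ex,(np.array([.4222,.2377])-F)@[-ex[1],ex[0]])
E
```

```text
pack [ 0.5759 -0.0746]
pack [ 0.5975 -0.1395]
pack [ 0.5322 -0.1609]
pack [ 0.5111 -0.0961]
c [ 0.5547 -0.1184]
1 1 [ 0.5758 -0.0742]
1 -1 [ 0.5968 -0.1388]
-1 1 [ 0.5112 -0.0952]
-1 -1 [ 0.5322 -0.1598]
0.041 [[0.4451, 0.3219], [0.4657, 0.1652], [0.4515, 0.3202], [0.5766, 0.3322], [0.5938, 0.1809]]
0.019 [[0.4442, 0.3271], [0.4651, 0.1682], [0.4507, 0.3254], [0.5775, 0.3376], [0.595, 0.1842]]
predicted front wall mid at s=.150 [0.45271808 0.2436196 ] tab -0.18101201771485773 -0.002156256662836562
```

>>> {"fn": "send_rows", "kwargs": {
  "motion": [
    [[0,-1,0,0,0,0,0],[0,-1,0,0,0,0,0],[0,-1,0,0,0,0,0],[0,-1,0,0,0,0,0],[0,-1,0,0,0,0,0]]
  ],
  "force": 20
}}

```text
clock: 24.63
tool_pos: [0.555, 0.038, 0.1899]
eef_rot: [0.643, -0.293, 0.293, -0.643]
contact_force: [0.0, -0.0, 0.7]
opening: 0.5
```

>>> {"fn": "send_rows", "kwargs": {
  "motion": [
    [[0,-1,0,0,0,0,0],[0,-1,0,0,0,0,0],[0,-1,0,0,0,0,0],[0,-1,0,0,0,0,0],[0,-1,0,0,0,0,0]]
  ]
}}

```text
clock: 25.05
tool_pos: [0.555, 0.0379, 0.1899]
eef_rot: [0.689, -0.16, 0.159, -0.689]
contact_force: [-0.2, -0.5, 0.8]
opening: 0.502
```

>>> {"fn": "send_rows", "kwargs": {
  "motion": [
    [[0,-1,0,0,0,0,0],[0,-1,0,0,0,0,0],[0,-1,0,0,0,0,0],[0,-1,0,0,0,0,0],[0,-1,0,0,0,0,0]]
  ]
}}

```text
clock: 25.47
tool_pos: [0.555, 0.0378, 0.19]
eef_rot: [0.707, -0.02, 0.019, -0.707]
contact_force: [0.3, -0.8, -0.3]
opening: 0.497
```

>>> {"fn": "send_rows", "kwargs": {
  "motion": [
    [[0,-1,0,0,0,0,0],[0,-1,0,0,0,0,0],[0,-1,0,0,0,0,0],[0,-1,0,0,0,0,0],[0,-0.65,0,0,0,0,0]]
  ]
}}

```text
clock: 25.88
tool_pos: [0.5551, 0.0377, 0.1899]
eef_rot: [0.698, 0.111, -0.112, -0.698]
contact_force: [0.3, 0.8, -0.3]
opening: 0.498
```

```bash
python3 - <<'E'
from h import *
need([0.5758,-0.0745,0.13],108)
E
```

```text
turn units [ 0.    0.03 -0.  ]
shift units [-0.75  2.99 -5.66]
t 25.88 pos [0.5551 0.0377 0.1899] zyaw 108.14 F [ 0.3  0.8 -0.3] open 0.498 q7 [ 0.37  0.84 -0.94  1.82  0.84  0.94  0.94]
```

>>> {"fn": "send_rows", "kwargs": {
  "motion": [
    [[0,0,0,0,0,-0.6,0],[0,0,0,-0.25,0,-1,0],[0,0,0,-0.25,0,-1,0],[0,0,0,-0.25,0,-1,0],[0,0,0,0,0.2,-1,0]]
  ]
}}

```text
clock: 26.3
tool_pos: [0.5692, -0.0569, 0.1862]
eef_rot: [0.699, 0.109, -0.109, -0.698]
contact_force: [1.0, 0.5, 0.6]
opening: 0.502
```

>>> {"fn": "send_rows", "kwargs": {
  "motion": [
    [[0,0,0,0,0.5,-0.7,0],[0,0,0,0,1,-0.36,0],[0,0,0,0,1,0,0],[0,0,0,0,0.3,0,0],[0,0,0,0,0,0,0]]
  ]
}}

```text
clock: 26.72
tool_pos: [0.5749, -0.0754, 0.1277]
eef_rot: [-0.698, -0.108, 0.111, 0.699]
contact_force: [0.4, -0.1, 0.2]
opening: 0.5
```

```bash
python3 - <<'E'
from h import *
need([0.5758,-0.0745,0.075],108)
d2=snap("scene");crop(d2,180,120,290,250,5,'s13')
E
```

```text
turn units [-0.02 -0.03 -0.04]
shift units [0.06 2.64 0.03]
t 26.72 pos [ 0.5749 -0.0754  0.1277] zyaw 107.85 F [ 0.4 -0.1  0.2] open 0.5 q7 [ 0.53  0.95 -0.88  1.78  0.94  0.89  1.08]
```

View pics/s13.png

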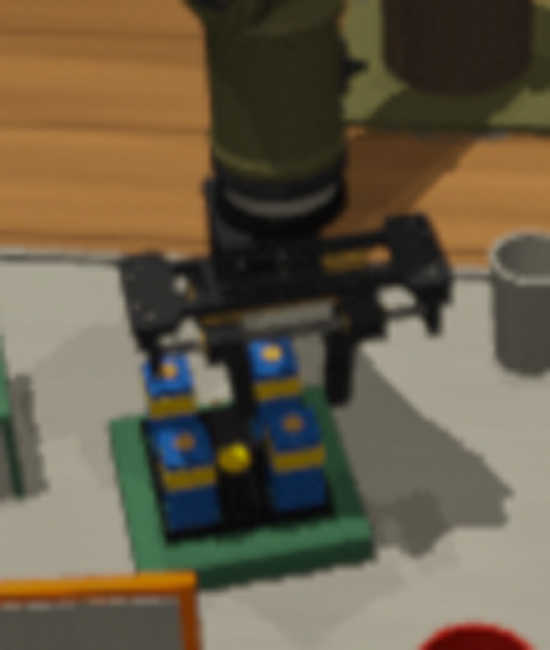

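```bash
python3 - <<'E'
from h import *
d=snap("scene")
for X in [(.5758,-.0745,.098),(.5749,-.0754,.114),(.5749-.0136*0+.022*-.309,-.0754+.022*.951,.114),(.5749+.022*.309,-.0754-.022*.951,.114)]: print(((proj(d,X)-[180,120])*5).round(0))
E
```

```text
[291. 421.]
[289. 401.]
[324. 395.]
[254. 406.]
```

>>> {"fn": "send_rows", "kwargs": {
  "motion": [
    [[0,0,0,0.05,0.5,0.03,0],[0,0,0,0,0.9,0,0],[0,0,0,0,0.8,0,0],[0,0,0,0,0.4,0,0],[0,0,0,0,0,0,0]]
  ]
}}

```text
clock: 27.23
tool_pos: [0.5762, -0.0743, 0.0762]
eef_rot: [-0.698, -0.109, 0.111, 0.699]
contact_force: [-0.2, -0.0, 0.1]
opening: 0.504
```

>>> {"fn": "send_rows", "kwargs": {
  "motion": [
    [[0,0,0,0,0,0,1],[0,0,0,0,0,0,1],[0,0,0,0,0,0,1],[0,0,0,0,0,0,1],[0,0,0,0,-0.2,0,1]]
  ]
}}

```text
clock: 27.65
tool_pos: [0.5768, -0.0745, 0.0816]
eef_rot: [0.699, 0.11, -0.11, -0.698]
contact_force: [-1.3, -0.0, -0.6]
opening: 0.338
```

>>> {"fn": "send_rows", "kwargs": {
  "motion": [
    [[0,0,0,0,-0.5,0,1],[0,0,0,0,-0.8,0,1],[0,0,0,0,-1,0,1],[0,0,0,0,-1,0,1],[0,0,0,0,-1,0,1]]
  ]
}}

```text
clock: 28.07
tool_pos: [0.5767, -0.0744, 0.1692]
eef_rot: [0.699, 0.11, -0.11, -0.699]
contact_force: [0.7, -1.0, -1.1]
opening: 0.34
```

```bash
python3 - <<'E'
from h import *
need([0.5502,0.2921,0.10],97)
E
```

```text
turn units [ 0.    2.37 -0.  ]
shift units [ 0.92  3.46 18.35]
t 28.07 pos [ 0.5767 -0.0744  0.1692] zyaw 107.87 F [ 0.7 -1.  -1.1] open 0.34 q7 [ 0.54  0.9  -0.92  1.76  0.87  0.95  1.14]
```

>>> {"fn": "send_rows", "kwargs": {
  "motion": [
    [[0,0.8,0,0,0,0,1],[0,0.8,0,0,0,0,1],[0,0.77,0,0,0,0,1],[0,0,0,0,0,0.5,1],[0,0,0,0,0,0.85,1]]
  ]
}}

```text
clock: 28.48
tool_pos: [0.5736, -0.0492, 0.1679]
eef_rot: [0.707, 0.042, -0.042, -0.705]
contact_force: [-0.4, -0.4, -1.9]
opening: 0.338
```

>>> {"fn": "send_rows", "kwargs": {
  "motion": [
    [[0,0,0,0,0,1,1],[0,0,0,0,0,1,1],[0,0,0,0,0,1,1],[0,0,0,0,0,1,1],[0,0,0,0,0,1,1]]
  ]
}}

```text
clock: 28.9
tool_pos: [0.5609, 0.0535, 0.1681]
eef_rot: [-0.706, -0.044, 0.044, 0.706]
contact_force: [0.4, 0.6, -2.3]
opening: 0.338
```

>>> {"fn": "send_rows", "kwargs": {
  "motion": [
    [[0,0,0,0,0,1,1],[0,0,0,0,0,1,1],[0,0,0,0,0,1,1],[0,0,0,0,0,1,1],[0,0,0,0,0,1,1]]
  ]
}}

```text
clock: 29.32
tool_pos: [0.5486, 0.1528, 0.1681]
eef_rot: [-0.706, -0.044, 0.044, 0.706]
contact_force: [-0.7, -0.1, -1.0]
opening: 0.337
```

>>> {"fn": "send_rows", "kwargs": {
  "motion": [
    [[0,0,0,0.2,0,1,1],[0,0,0,0.3,0,1,1],[0,0,0,0.3,0,1,1],[0,0,0,0.1,0,1,1],[0,0,0,0,0,1,1]]
  ]
}}

```text
clock: 29.73
tool_pos: [0.5547, 0.2542, 0.1679]
eef_rot: [-0.705, -0.044, 0.044, 0.706]
contact_force: [0.5, 0.7, -1.1]
opening: 0.335
```

```bash
python3 - <<'E'
from h import *
need([0.5502,0.2921,0.065],97)
E
```

```text
turn units [-0.01  0.03  0.  ]
shift units [0.01 5.15 1.91]
t 29.73 pos [0.5547 0.2542 0.1679] zyaw 97.12 F [ 0.5  0.7 -1.1] open 0.335 q7 [-0.06  0.9  -0.84  1.67  0.8   0.95  0.48]
```

>>> {"fn": "send_rows", "kwargs": {
  "motion": [
    [[0,0,0,0,0,0.9,1],[0,0,0,0,0.2,0.6,1],[0,0,0,0,0.6,0.4,1],[0,0,0,0,1,0,1],[0,0,0,0,1,0,1]]
  ]
}}

```text
clock: 30.15
tool_pos: [0.5502, 0.2904, 0.1105]
eef_rot: [0.706, 0.044, -0.044, -0.706]
contact_force: [-0.6, -0.9, -1.1]
opening: 0.338
```

>>> {"fn": "send_rows", "kwargs": {
  "motion": [
    [[0,0,0,0,0.8,0,1],[0,0,0,0,0.4,0,1],[0,0,0,0,0.2,0,1],[0,0,0,0,0,0,1],[0,0,0,0,0,0,1]]
  ]
}}

```text
clock: 30.57
tool_pos: [0.5507, 0.2903, 0.084]
eef_rot: [-0.706, -0.043, 0.043, 0.706]
contact_force: [-0.6, -0.6, -1.2]
opening: 0.338
```

```bash
python3 - <<'E'
from h import *
need([0.5502,0.2921,0.065],97)
d=snap("top");crop(d,100,160,200,260,6,'t14')
d2=snap("scene");crop(d2,290,120,410,270,5,'s14')
E
```

```text
turn units [-0.01 -0.    0.01]
shift units [-0.01  0.95  0.09]
t 30.57 pos [0.5507 0.2903 0.084 ] zyaw 96.98 F [-0.6 -0.6 -1.2] open 0.338 q7 [-0.16  1.02 -0.76  1.67  0.91  0.84  0.36]
```

View pics/t14.png

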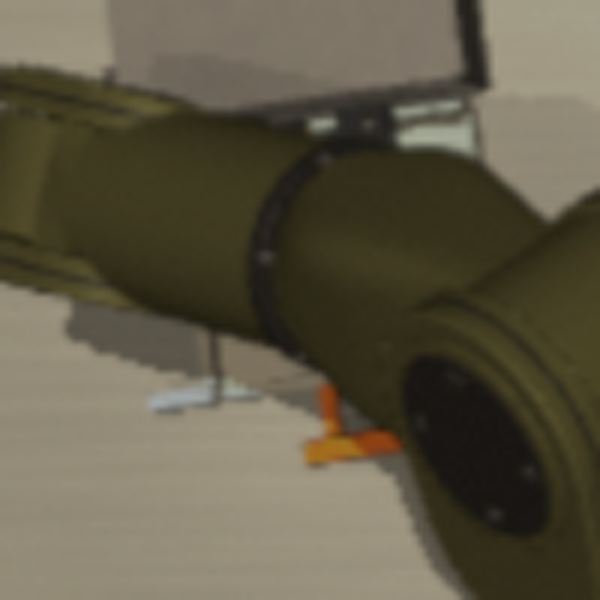

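View pics/s14.png

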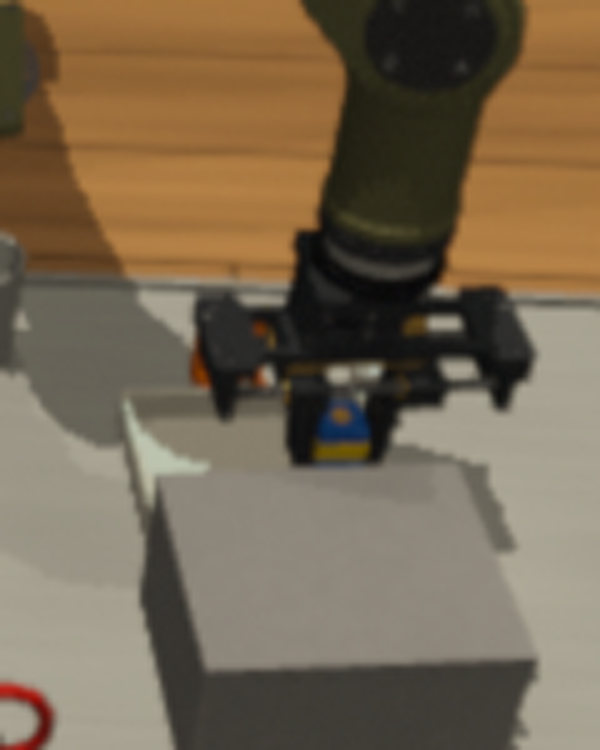

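>>> {"fn": "send_rows", "kwargs": {
  "motion": [
    [[0,0,0,0,0.3,0,1],[0,0,0,0,0.3,0,1],[0,0,0,0,0.2,0,1],[0,0,0,0,0.1,0,1],[0,0,0,0,0.05,0,1]]
  ]
}}

```text
clock: 31.08
tool_pos: [0.5515, 0.2899, 0.0663]
eef_rot: [0.706, 0.044, -0.042, -0.705]
contact_force: [-1.0, -5.1, 21.3]
opening: 0.344
```

>>> {"fn": "send_rows", "kwargs": {
  "motion": [
    [[0,0,0,0,0.05,0,1],[0,0,0,0,0.05,0,1],[0,0,0,0,0.05,0,1],[0,0,0,0,0,0,1],[0,0,0,0,0,0,1]]
  ]
}}

```text
clock: 31.5
tool_pos: [0.5536, 0.2901, 0.066]
eef_rot: [0.706, 0.045, -0.04, -0.706]
contact_force: [0.6, -6.3, 27.5]
opening: 0.337
```

>>> {"fn": "send_rows", "kwargs": {
  "motion": [
    [[0,0,0,0,-0.1,0,1],[0,0,0,0,-0.1,0,1],[0,0,0,0,0,0,1],[0,0,0,0,0,0,1],[0,0,0,0,0,0,1]]
  ]
}}

```text
clock: 31.92
tool_pos: [0.5509, 0.2901, 0.0662]
eef_rot: [0.706, 0.044, -0.043, -0.706]
contact_force: [0.2, -2.7, 8.9]
opening: 0.34
```

```bash
python3 - <<'E'
from h import *
need([0.5502,0.2921,0.065],97)
print(get_state()["moment"])
d2=snap("scene");crop(d2,320,170,400,240,8,'s15')
E
```

```text
turn units [ 0.   -0.    0.02]
shift units [-0.02  0.06  0.1 ]
t 31.92 pos [0.5509 0.2901 0.0662] zyaw 96.99 F [ 0.2 -2.7  8.9] open 0.34 q7 [-0.17  1.04 -0.74  1.68  0.94  0.81  0.34]
[-0.43049956 -0.25977466 -0.0276542 ]
```

View pics/s15.png

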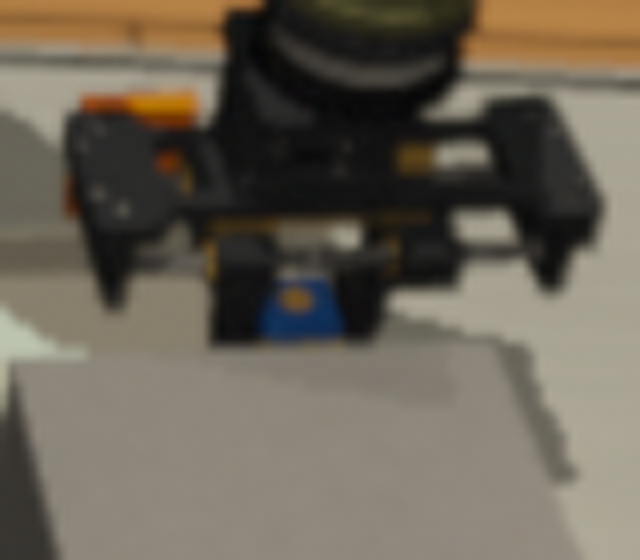

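>>> {"fn": "send_rows", "kwargs": {
  "motion": [
    [[0,0,0,0,-0.07,0,1],[0,0,0,0,0,0,0.2],[0,0,0,0,0,0,0.2],[0,0,0,0,0,0,0.1],[0,0,0,0,0,0,0.1]]
  ]
}}

```text
clock: 32.38
tool_pos: [0.5501, 0.2901, 0.0665]
eef_rot: [0.706, 0.043, -0.043, -0.706]
contact_force: [-0.1, 0.2, 0.3]
opening: 0.45
```

>>> {"fn": "send_rows", "kwargs": {
  "motion": [
    [[0,0,0,0,0,0,0],[0,0,0,0,-0.4,0,0],[0,0,0,0,-0.8,0,0],[0,0,0,0,-1,0,0],[0,0,0,0,-1,0,0]]
  ]
}}

```text
clock: 32.8
tool_pos: [0.5503, 0.2903, 0.1328]
eef_rot: [-0.706, -0.043, 0.043, 0.706]
contact_force: [-0.1, -0.5, -0.0]
opening: 0.5
```

```bash
python3 - <<'E'
from h import *
need([0.5112,-0.0955,0.14],108)
d2=snap("scene");crop(d2,300,150,410,250,7,'s16')
E
```

```text
turn units [-0.01 -2.4   0.  ]
shift units [ -7.82  -0.36 -17.74]
t 32.8 pos [0.5503 0.2903 0.1328] zyaw 97.01 F [-0.1 -0.5 -0. ] open 0.5 q7 [-0.14  0.96 -0.81  1.65  0.84  0.91  0.41]
```

View pics/s16.png

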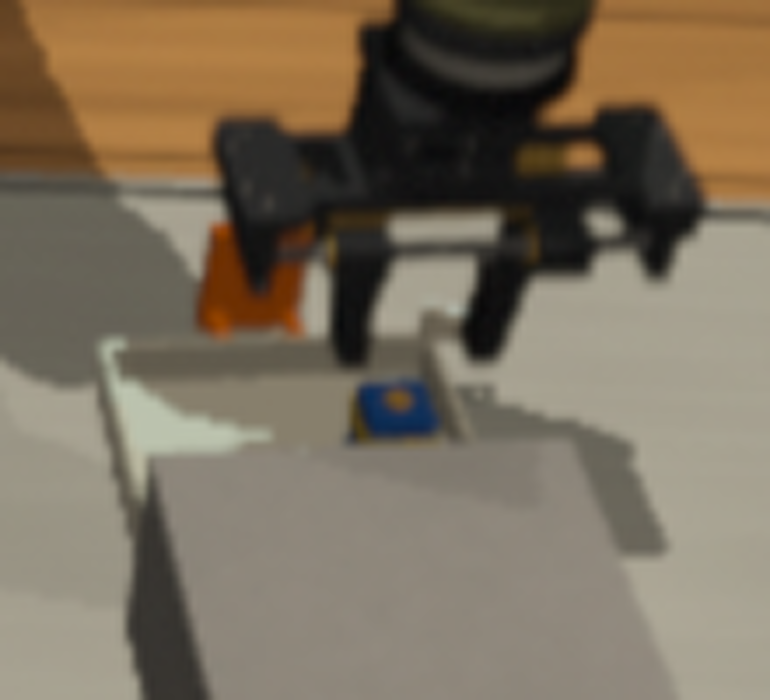

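>>> {"fn": "send_rows", "kwargs": {
  "motion": [
    [[0,0,0,0,-0.7,-0.4,0],[0,0,0,-0.2,0,-0.8,0],[0,0,0,-0.3,0,-1,0],[0,0,0,-0.3,0,-1,0],[0,0,0,-0.3,0,-1,0]]
  ]
}}

```text
clock: 33.27
tool_pos: [0.5387, 0.2023, 0.1459]
eef_rot: [0.706, 0.043, -0.043, -0.705]
contact_force: [-0.8, -0.4, -0.8]
opening: 0.502
```

>>> {"fn": "send_rows", "kwargs": {
  "motion": [
    [[0,0,0,-0.3,0,-1,0],[0,0,0,-0.3,0,-1,0],[0,0,0,-0.3,0,-1,0],[0,0,0,-0.3,0,-1,0],[0,0,0,-0.3,0,-1,0]]
  ]
}}

```text
clock: 33.68
tool_pos: [0.521, 0.0993, 0.1458]
eef_rot: [0.706, 0.043, -0.043, -0.705]
contact_force: [0.2, 0.3, 0.4]
opening: 0.5
```

>>> {"fn": "send_rows", "kwargs": {
  "motion": [
    [[0,0,0,-0.3,0,-1,0],[0,0,0,-0.3,0,-1,0],[0,0,0,-0.3,0,-1,0],[0,0,0,-0.3,0,-1,0],[0,0,0,-0.2,0,-1,0]]
  ]
}}

```text
clock: 34.1
tool_pos: [0.5049, -0.0035, 0.1458]
eef_rot: [0.706, 0.043, -0.043, -0.705]
contact_force: [-0.1, 0.1, 0.9]
opening: 0.507
```

>>> {"fn": "send_rows", "kwargs": {
  "motion": [
    [[0,0,0,0,0,-1,0],[0,0,0,0,0,-1,0],[0,-0.8,0,0,0,0,0],[0,-0.8,0,0,0,0,0],[0,-0.8,0,0,0,0,0]]
  ]
}}

```text
clock: 34.52
tool_pos: [0.5103, -0.0427, 0.1458]
eef_rot: [0.699, 0.111, -0.111, -0.698]
contact_force: [0.5, 0.9, 0.3]
opening: 0.503
```

```bash
python3 - <<'E'
from h import *
need([0.5112,-0.0955,0.076],108)
E
```

```text
turn units [ 0.02  0.02 -0.  ]
shift units [-0.77  3.49 -2.52]
t 34.52 pos [ 0.5103 -0.0427  0.1458] zyaw 108.07 F [0.5 0.9 0.3] open 0.503 q7 [ 0.5   0.85 -0.87  1.98  0.96  0.79  0.93]
```

>>> {"fn": "send_rows", "kwargs": {
  "motion": [
    [[0,0,0,-0.3,0,-0.7,0],[0,0,0,-0.3,0,-1,0],[0,0,0,-0.17,0,-0.6,0],[0,0,0,0,0.5,-0.22,0],[0,0,0,0,0.5,0,0]]
  ]
}}

```text
clock: 34.93
tool_pos: [0.5117, -0.0958, 0.1249]
eef_rot: [0.699, 0.11, -0.109, -0.698]
contact_force: [-0.2, -0.8, 0.0]
opening: 0.501
```

```bash
python3 - <<'E'
from h import *
need([0.5112,-0.0955,0.076],108)
E
```

```text
turn units [ 0.02 -0.04  0.01]
shift units [-0.02  2.45  0.02]
t 34.93 pos [ 0.5117 -0.0958  0.1249] zyaw 107.8 F [-0.2 -0.8  0. ] open 0.501 q7 [ 0.58  0.89 -0.85  1.97  1.    0.77  1.01]
```

>>> {"fn": "send_rows", "kwargs": {
  "motion": [
    [[0,0,0,0,0.5,0,0],[0,0,0,0,0.9,0,0],[0,0,0,0,0.7,0,0],[0,0,0,0,0.3,0,0],[0,0,0,0,0,0,0]]
  ]
}}

```text
clock: 35.35
tool_pos: [0.5102, -0.0928, 0.0753]
eef_rot: [-0.698, -0.11, 0.112, 0.699]
contact_force: [-0.3, 0.2, 1.5]
opening: 0.499
```

>>> {"fn": "send_rows", "kwargs": {
  "motion": [
    [[0,0,0,0,0,0,1],[0,0,0,0,0,0,1],[0,0,0,0,0,0,1],[0,0,0,0,0,0,1],[0,0,0,0,-0.2,0,1]]
  ]
}}

```text
clock: 35.77
tool_pos: [0.5112, -0.094, 0.081]
eef_rot: [-0.698, -0.11, 0.111, 0.698]
contact_force: [-0.5, -0.1, -0.5]
opening: 0.342
```

>>> {"fn": "send_rows", "kwargs": {
  "motion": [
    [[0,0,0,0,-0.5,0,1],[0,0,0,0,-0.8,0,1],[0,0,0,0,-1,0,1],[0,0,0,0,-1,0,1],[0,0.4,0,0,-1,0,1]]
  ]
}}

```text
clock: 36.18
tool_pos: [0.511, -0.0937, 0.1686]
eef_rot: [-0.7, -0.099, 0.099, 0.7]
contact_force: [0.5, -0.5, -1.4]
opening: 0.344
```

>>> {"fn": "send_rows", "kwargs": {
  "motion": [
    [[0,0.8,0,0,-0.2,0,1],[0,0.8,0,0,0,0,1],[0,0.35,0,0,0,0,1],[0,0,0,0,0,0.5,1],[0,0,0,0,0,0.8,1]]
  ]
}}

```text
clock: 36.6
tool_pos: [0.5077, -0.0692, 0.1708]
eef_rot: [0.706, 0.044, -0.044, -0.705]
contact_force: [-0.3, 0.2, -1.1]
opening: 0.34
```

```bash
python3 - <<'E'
from h import *
need([0.5592,0.2187,0.066],97)
E
```

```text
turn units [ 0.01  0.02 -0.01]
shift units [ 4.31  5.24 13.97]
t 36.6 pos [ 0.5077 -0.0692  0.1708] zyaw 97.11 F [-0.3  0.2 -1.1] open 0.34 q7 [ 0.55  0.8  -0.86  1.96  0.87  0.8   0.87]
```

>>> {"fn": "send_rows", "kwargs": {
  "motion": [
    [[0,0,0,0.3,0,1,1],[0,0,0,0.3,0,1,1],[0,0,0,0.3,0,1,1],[0,0,0,0.3,0,1,1],[0,0,0,0.3,0,1,1]]
  ]
}}

```text
clock: 37.02
tool_pos: [0.5247, 0.0368, 0.1709]
eef_rot: [-0.705, -0.045, 0.046, 0.706]
contact_force: [0.9, 0.3, -0.6]
opening: 0.338
```

>>> {"fn": "send_rows", "kwargs": {
  "motion": [
    [[0,0,0,0.4,0,1,1],[0,0,0,0.4,0,1,1],[0,0,0,0.4,0,1,1],[0,0,0,0.4,0,1,1],[0,0,0,0.4,0,1,1]]
  ]
}}

```text
clock: 37.43
tool_pos: [0.5517, 0.141, 0.1708]
eef_rot: [-0.706, -0.045, 0.046, 0.706]
contact_force: [-0.0, -0.3, -1.6]
opening: 0.341
```

>>> {"fn": "send_rows", "kwargs": {
  "motion": [
    [[0,0,0,0.4,0,1,1],[0,0,0,0.4,0,1,1],[0,0,0,0,0,0.9,1],[0,0,0,0,0,0.6,1],[0,0,0,0,0.3,0.2,1]]
  ]
}}

```text
clock: 37.85
tool_pos: [0.5579, 0.2185, 0.1658]
eef_rot: [-0.704, -0.047, 0.046, 0.707]
contact_force: [-0.2, -0.2, -0.8]
opening: 0.341
```

```bash
python3 - <<'E'
from h import *
need([0.5592,0.2187,0.066],97)
E
```

```text
turn units [-0.04  0.11  0.01]
shift units [0.06 4.99 0.  ]
t 37.85 pos [0.5579 0.2185 0.1658] zyaw 97.5 F [-0.2 -0.2 -0.8] open 0.341 q7 [-0.    0.89 -0.84  1.71  0.81  0.92  0.53]
```

>>> {"fn": "send_rows", "kwargs": {
  "motion": [
    [[0,0.1,0,0.05,0.7,0,1],[0,0,0,0,1,0,1],[0,0,0,0,1,0,1],[0,0,0,0,0.9,0,1],[0,0,0,0,0.6,0,1]]
  ]
}}

```text
clock: 38.27
tool_pos: [0.559, 0.2116, 0.0777]
eef_rot: [0.707, 0.04, -0.042, -0.705]
contact_force: [0.0, -0.8, -1.5]
opening: 0.339
```

>>> {"fn": "send_rows", "kwargs": {
  "motion": [
    [[0,0,0,0,0.3,0,1],[0,0,0,0,0.2,0,1],[0,0,0,0,0.1,0,1],[0,0,0,0,0.05,0,1],[0,0,0,0,0,0,1]]
  ]
}}

```text
clock: 38.68
tool_pos: [0.5603, 0.2148, 0.0684]
eef_rot: [-0.706, -0.042, 0.041, 0.706]
contact_force: [-0.3, -0.9, -0.6]
opening: 0.344
```

>>> {"fn": "send_rows", "kwargs": {
  "motion": [
    [[0,0,0,0,0.05,0.1,1],[0,0,0,0,0.05,0,1],[0,0,0,0,0,0,1],[0,0,0,0,0,0,1],[0,0,0,0,0,0,1]]
  ]
}}

```text
clock: 39.1
tool_pos: [0.5598, 0.2166, 0.066]
eef_rot: [0.706, 0.042, -0.042, -0.706]
contact_force: [0.5, -0.1, -1.1]
opening: 0.343
```

>>> {"fn": "send_rows", "kwargs": {
  "motion": [
    [[0,0,0,0,0.06,0,1],[0,0,0,0,0,0,1],[0,0,0,0,0,0,1],[0,0,0,0,0,0,1],[0,0,0,0,0,0,1]]
  ]
}}

```text
clock: 39.52
tool_pos: [0.56, 0.2165, 0.0652]
eef_rot: [0.706, 0.042, -0.041, -0.706]
contact_force: [-0.3, -1.8, 5.3]
opening: 0.337
```

Touching the floor. Release.

>>> {"fn": "send_rows", "kwargs": {
  "motion": [
    [[0,0,0,0,-0.03,0,1],[0,0,0,0,0,0,0.2],[0,0,0,0,0,0,0.2],[0,0,0,0,0,0,0.1],[0,0,0,0,0,0,0.1]]
  ]
}}

```text
clock: 39.93
tool_pos: [0.5596, 0.2167, 0.0651]
eef_rot: [-0.706, -0.042, 0.042, 0.706]
contact_force: [0.1, -0.9, 0.2]
opening: 0.449
```

>>> {"fn": "send_rows", "kwargs": {
  "motion": [
    [[0,0,0,0,0,0,0],[0,0,0,0,-0.4,0,0],[0,0,0,0,-0.8,0,0],[0,0,0,0,-1,0,0],[0,0,0,0,-1,0,0]]
  ]
}}

```text
clock: 40.35
tool_pos: [0.5596, 0.2168, 0.1312]
eef_rot: [-0.706, -0.042, 0.042, 0.706]
contact_force: [0.7, 0.2, 0.8]
opening: 0.501
```

```bash
python3 - <<'E'
from h import *
need([0.597,-0.139,0.14],108)
need([0.597,-0.139,0.14],97)
d2=snap("scene");crop(d2,90,120,410,280,2.4,'s17')
E
```

```text
turn units [-0.01 -2.45  0.  ]
shift units [ -3.72  -0.44 -17.5 ]
t 40.35 pos [0.5596 0.2168 0.1312] zyaw 96.78 F [0.7 0.2 0.8] open 0.501 q7 [-0.02  0.93 -0.8   1.73  0.85  0.87  0.48]
turn units [-0.01 -0.05  0.  ]
shift units [ -0.31  -0.44 -17.89]
t 40.35 pos [0.5596 0.2168 0.1312] zyaw 96.78 F [0.7 0.2 0.8] open 0.501 q7 [-0.02  0.93 -0.8   1.73  0.85  0.87  0.48]
```

View pics/s17.png

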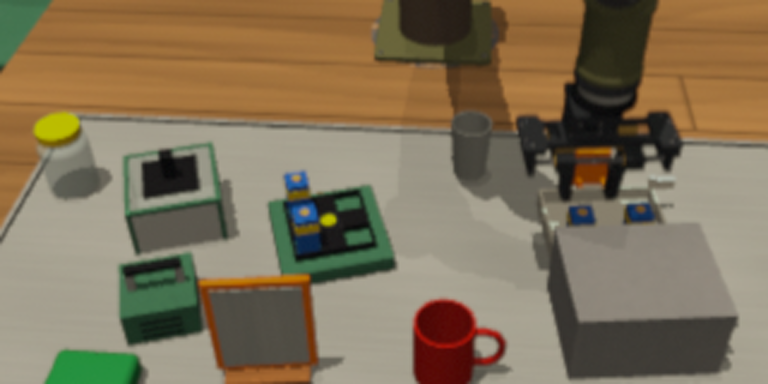

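>>> {"fn": "send_rows", "kwargs": {
  "motion": [
    [[0,0,0,0,-0.7,-0.4,0],[0,0,0,0,0,-0.8,0],[0,0,0,0,0,-1,0],[0,0,0,0,0,-1,0],[0,0,0,0,0,-1,0]]
  ]
}}

```text
clock: 40.82
tool_pos: [0.57, 0.1327, 0.1449]
eef_rot: [-0.706, -0.043, 0.041, 0.706]
contact_force: [-0.1, -0.4, -0.1]
opening: 0.502
```

>>> {"fn": "send_rows", "kwargs": {
  "motion": [
    [[0,0,0,0,0,-1,0],[0,0,0,0,0,-1,0],[0,0,0,0,0,-1,0],[0,0,0,0,0,-1,0],[0,0,0,0,0,-1,0]]
  ]
}}

```text
clock: 41.23
tool_pos: [0.5818, 0.0331, 0.1448]
eef_rot: [-0.706, -0.042, 0.041, 0.706]
contact_force: [0.2, -1.4, -0.5]
opening: 0.499
```

>>> {"fn": "send_rows", "kwargs": {
  "motion": [
    [[0,0,0,0,0,-1,0],[0,0,0,-0.15,0,-1,0],[0,0,0,-0.15,0,-1,0],[0,0,0,0,0,-1,0],[0,0,0,0,0,-1,0]]
  ]
}}

```text
clock: 41.65
tool_pos: [0.5875, -0.067, 0.1448]
eef_rot: [0.706, 0.042, -0.041, -0.706]
contact_force: [0.6, -0.5, -0.8]
opening: 0.499
```

>>> {"fn": "send_rows", "kwargs": {
  "motion": [
    [[0,0,0,0,0,-1,0],[0,0,0,0,0,-0.8,0],[0,-0.8,0,0,0,0,0],[0,-0.8,0,0,0,0,0],[0,-0.82,0,0,0,0,0]]
  ]
}}

```text
clock: 42.07
tool_pos: [0.5918, -0.1023, 0.1448]
eef_rot: [0.699, 0.111, -0.11, -0.698]
contact_force: [-0.3, 0.3, -0.4]
opening: 0.497
```

```bash
python3 - <<'E'
from h import *
need([0.597,-0.139,0.076],108)
E
```

```text
turn units [ 0.01 -0.    0.02]
shift units [-0.32  3.44 -1.83]
t 42.07 pos [ 0.5918 -0.1023  0.1448] zyaw 107.99 F [-0.3  0.3 -0.4] open 0.497 q7 [ 0.56  0.94 -0.89  1.72  0.89  0.94  1.19]
```

>>> {"fn": "send_rows", "kwargs": {
  "motion": [
    [[0,0,0,-0.15,0,-0.6,0],[0,0,0,-0.15,0,-0.8,0],[0,0,0,0,0,-0.4,0],[0,0,0,0,0.5,0,0],[0,0,0,0,0.5,0,0]]
  ]
}}

```text
clock: 42.48
tool_pos: [0.5972, -0.1386, 0.1233]
eef_rot: [0.699, 0.109, -0.108, -0.699]
contact_force: [-0.5, 0.1, -0.2]
opening: 0.498
```

```bash
python3 - <<'E'
from h import *
need([0.597,-0.139,0.076],108)
E
```

```text
turn units [ 0.01 -0.06  0.02]
shift units [-0.02  2.37 -0.01]
t 42.48 pos [ 0.5972 -0.1386  0.1233] zyaw 107.71 F [-0.5  0.1 -0.2] open 0.498 q7 [ 0.6   0.98 -0.87  1.69  0.92  0.93  1.24]
```

>>> {"fn": "send_rows", "kwargs": {
  "motion": [
    [[0,0,0,0,0.5,0,0],[0,0,0,0,0.9,0,0],[0,0,0,0,0.7,0,0],[0,0,0,0,0.3,0,0],[0,0,0,0,0,0,0]]
  ]
}}

```text
clock: 42.9
tool_pos: [0.5954, -0.1374, 0.0731]
eef_rot: [-0.698, -0.109, 0.111, 0.699]
contact_force: [-0.9, -0.5, 0.1]
opening: 0.498
```

>>> {"fn": "send_rows", "kwargs": {
  "motion": [
    [[0,0,0,0,0,0,1],[0,0,0,0,0,0,1],[0,0,0,0,0,0,1],[0,0,0,0,0,0,1],[0,0,0,0,-0.2,0,1]]
  ]
}}

```text
clock: 43.32
tool_pos: [0.5965, -0.1382, 0.0793]
eef_rot: [0.699, 0.109, -0.11, -0.699]
contact_force: [-0.2, -0.1, -0.7]
opening: 0.338
```

>>> {"fn": "send_rows", "kwargs": {
  "motion": [
    [[0,0,0,0,-0.5,0,1],[0,0,0,0,-0.8,0,1],[0,0,0,0,-1,0,1],[0,0,0,0,-1,0,1],[0,0.4,0,0,-1,0,1]]
  ]
}}

```text
clock: 43.73
tool_pos: [0.5969, -0.1377, 0.1678]
eef_rot: [-0.7, -0.099, 0.098, 0.7]
contact_force: [-0.5, 0.2, -1.5]
opening: 0.341
```

>>> {"fn": "send_rows", "kwargs": {
  "motion": [
    [[0,0.8,0,0,-0.2,0,1],[0,0.8,0,0,0,0,1],[0,0.35,0,0,0,0,1],[0,0,0,0,0,0.5,1],[0,0,0,0,0,0.8,1]]
  ]
}}

```text
clock: 44.15
tool_pos: [0.5934, -0.1136, 0.1696]
eef_rot: [0.706, 0.043, -0.043, -0.705]
contact_force: [0.1, 0.8, -1.1]
opening: 0.34
```

```bash
python3 - <<'E'
from h import *
need([0.4866,0.2843,0.066],97)
E
```

```text
turn units [ 0.02 -0.01 -0.  ]
shift units [-2.87  5.18 20.4 ]
t 44.15 pos [ 0.5934 -0.1136  0.1696] zyaw 96.96 F [ 0.1  0.8 -1.1] open 0.34 q7 [ 0.57  0.9  -0.87  1.69  0.82  0.96  1.08]
```

>>> {"fn": "send_rows", "kwargs": {
  "motion": [
    [[0,0,0,-0.3,0,1,1],[0,0,0,-0.3,0,1,1],[0,0,0,-0.3,0,1,1],[0,0,0,-0.3,0,1,1],[0,0,0,-0.3,0,1,1]]
  ]
}}

```text
clock: 44.57
tool_pos: [0.5505, -0.0148, 0.1696]
eef_rot: [-0.705, -0.044, 0.045, 0.706]
contact_force: [0.1, -0.2, -1.6]
opening: 0.34
```

>>> {"fn": "send_rows", "kwargs": {
  "motion": [
    [[0,0,0,-0.3,0,1,1],[0,0,0,-0.3,0,1,1],[0,0,0,-0.3,0,1,1],[0,0,0,-0.3,0,1,1],[0,0,0,-0.17,0,1,1]]
  ]
}}

```text
clock: 44.98
tool_pos: [0.5105, 0.0808, 0.1696]
eef_rot: [-0.706, -0.044, 0.045, 0.706]
contact_force: [-0.2, -0.3, -1.7]
opening: 0.339
```

>>> {"fn": "send_rows", "kwargs": {
  "motion": [
    [[0,0,0,0,0,1,1],[0,0,0,0,0,1,1],[0,0,0,0,0,1,1],[0,0,0,0,0,1,1],[0,0,0,0,0,1,1]]
  ]
}}

```text
clock: 45.4
tool_pos: [0.4986, 0.1802, 0.1696]
eef_rot: [-0.706, -0.044, 0.045, 0.706]
contact_force: [0.2, 0.7, -1.7]
opening: 0.34
```

>>> {"fn": "send_rows", "kwargs": {
  "motion": [
    [[0,0,0,0,0,1,1],[0,0,0,0,0,1,1],[0,0,0,0,0,1,1],[0,0,0,0,0,0.8,1],[0,0,0,0,0,0.5,1]]
  ]
}}

```text
clock: 45.82
tool_pos: [0.4876, 0.2669, 0.1698]
eef_rot: [-0.705, -0.045, 0.045, 0.706]
contact_force: [0.4, 0.6, -1.8]
opening: 0.341
```

>>> {"fn": "send_rows", "kwargs": {
  "motion": [
    [[0,0,0,0,0.5,0,1],[0,0,0,0,1,0,1],[0,0,0,0,1,0,1],[0,0,0,0,0.5,0,1],[0,0,0,0,0,0,1]]
  ]
}}

```text
clock: 46.23
tool_pos: [0.4879, 0.2614, 0.1067]
eef_rot: [0.707, 0.042, -0.045, -0.704]
contact_force: [-0.2, -0.2, -1.0]
opening: 0.337
```

```bash
python3 - <<'E'
from h import *
need([0.4866,0.2843,0.066],97)
d2=snap("scene");crop(d2,300,130,410,250,6,'s18')
E
```

```text
turn units [ 0.04  0.01 -0.05]
shift units [0.07 2.04 1.14]
t 46.23 pos [0.4879 0.2614 0.1067] zyaw 97.06 F [-0.2 -0.2 -1. ] open 0.337 q7 [-0.16  0.92 -0.74  1.88  0.92  0.74  0.25]
```

View pics/s18.png

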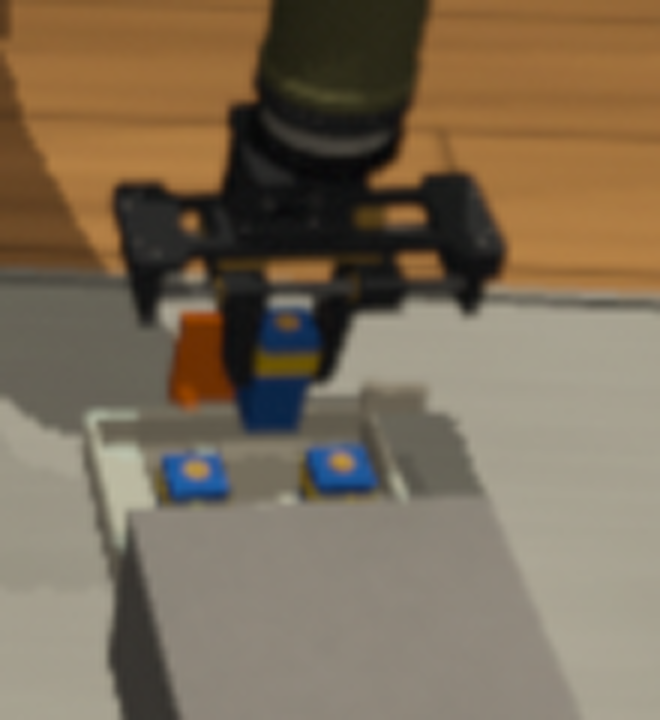

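>>> {"fn": "send_rows", "kwargs": {
  "motion": [
    [[0,0,0,0,0,0.5,1],[0,0,0,0,0.3,0.4,1],[0,0,0,0,0.7,0.1,1],[0,0,0,0,0.6,0,1],[0,0,0,0,0.2,0,1]]
  ]
}}

```text
clock: 46.7
tool_pos: [0.4857, 0.2829, 0.0711]
eef_rot: [0.707, 0.043, -0.045, -0.705]
contact_force: [-0.6, -1.3, -1.7]
opening: 0.338
```

>>> {"fn": "send_rows", "kwargs": {
  "motion": [
    [[0,0,0,0,0.1,0,1],[0,0,0,0,0.05,0,1],[0,0,0,0,0,0,1],[0,0,0,0,0,0,1],[0,0,0,0,0,0,1]]
  ]
}}

```text
clock: 47.12
tool_pos: [0.4868, 0.2837, 0.0707]
eef_rot: [-0.706, -0.044, 0.043, 0.706]
contact_force: [-0.3, 0.0, -1.6]
opening: 0.338
```

```bash
python3 - <<'E'
from h import *
need([0.4866,0.2843,0.065],97)
E
```

```text
turn units [-0.    0.02  0.01]
shift units [-0.01  0.28  0.03]
t 47.12 pos [0.4868 0.2837 0.0707] zyaw 97.07 F [-0.3  0.  -1.6] open 0.338 q7 [-0.22  0.98 -0.7   1.86  0.98  0.69  0.18]
```

>>> {"fn": "send_rows", "kwargs": {
  "motion": [
    [[0,0,0,0,0.12,0,1],[0,0,0,0,0.08,0,1],[0,0,0,0,0.05,0,1],[0,0,0,0,0,0,1],[0,0,0,0,0,0,1]]
  ]
}}

```text
clock: 47.53
tool_pos: [0.4865, 0.2836, 0.0652]
eef_rot: [0.706, 0.044, -0.044, -0.706]
contact_force: [0.4, 0.1, -1.5]
opening: 0.336
```

>>> {"fn": "send_rows", "kwargs": {
  "motion": [
    [[0,0,0,0,0.05,0,1],[0,0,0,0,0.04,0,1],[0,0,0,0,0,0,1],[0,0,0,0,0,0,1],[0,0,0,0,0,0,1]]
  ]
}}

```text
clock: 47.95
tool_pos: [0.4867, 0.2837, 0.0639]
eef_rot: [-0.706, -0.044, 0.043, 0.706]
contact_force: [-0.1, -0.4, 4.7]
opening: 0.339
```

>>> {"fn": "send_rows", "kwargs": {
  "motion": [
    [[0,0,0,0,-0.03,0,1],[0,0,0,0,0,0,0.2],[0,0,0,0,0,0,0.2],[0,0,0,0,0,0,0.1],[0,0,0,0,0,0,0.1]]
  ]
}}

```text
clock: 48.37
tool_pos: [0.4865, 0.2837, 0.0639]
eef_rot: [0.706, 0.044, -0.044, -0.706]
contact_force: [-0.9, 0.1, 0.4]
opening: 0.448
```

>>> {"fn": "send_rows", "kwargs": {
  "motion": [
    [[0,0,0,0,0,0,0],[0,0,0,0,-0.4,0,0],[0,0,0,0,-0.8,0,0],[0,0,0,0,-1,0,0],[0,0,0,0,-1,0,0]]
  ]
}}

```text
clock: 48.78
tool_pos: [0.4862, 0.2836, 0.1291]
eef_rot: [0.706, 0.044, -0.044, -0.706]
contact_force: [-0.4, 0.9, 0.1]
opening: 0.495
```

```bash
python3 - <<'E'
from h import *
need([0.5322,-0.160,0.145],97)
d2=snap("scene");crop(d2,90,120,410,280,2.4,'s19')
E
```

```text
turn units [ 0.    0.02 -0.01]
shift units [ -0.42  -0.8  -22.29]
t 48.78 pos [0.4862 0.2836 0.1291] zyaw 97.11 F [-0.4  0.9  0.1] open 0.495 q7 [-0.18  0.9  -0.77  1.84  0.88  0.79  0.27]
```

View pics/s19.png

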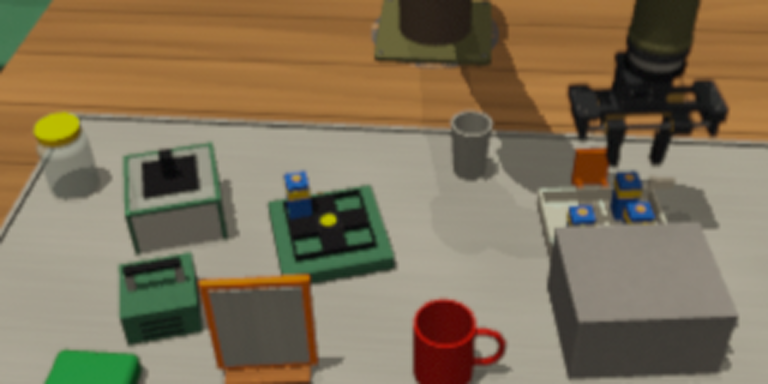

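>>> {"fn": "send_rows", "kwargs": {
  "motion": [
    [[0,0,0,0,-0.7,-0.4,0],[0,0,0,0,0,-0.9,0],[0,0,0,0,0,-1,0],[0,0,0,0,0,-1,0],[0,0,0,0,0,-1,0]]
  ]
}}

```text
clock: 49.25
tool_pos: [0.4972, 0.1975, 0.1425]
eef_rot: [0.706, 0.044, -0.044, -0.706]
contact_force: [-0.7, 0.1, 1.0]
opening: 0.498
```

>>> {"fn": "send_rows", "kwargs": {
  "motion": [
    [[0,0,0,0,0,-1,0],[0,0,0,0,0,-1,0],[0,0,0,0,0,-1,0],[0,0,0,0,0,-1,0],[0,0,0,0,0,-1,0]]
  ]
}}

```text
clock: 49.67
tool_pos: [0.5096, 0.0981, 0.1425]
eef_rot: [0.706, 0.044, -0.044, -0.706]
contact_force: [-0.1, -0.4, 0.7]
opening: 0.502
```

>>> {"fn": "send_rows", "kwargs": {
  "motion": [
    [[0,0,0,0,0,-1,0],[0,0,0,0,0,-1,0],[0,0,0,0,0,-1,0],[0,0,0,0,0,-1,0],[0,0,0,0,0,-1,0]]
  ]
}}

```text
clock: 50.08
tool_pos: [0.5219, -0.0012, 0.1425]
eef_rot: [0.706, 0.044, -0.044, -0.706]
contact_force: [-0.7, -0.5, -0.3]
opening: 0.5
```

>>> {"fn": "send_rows", "kwargs": {
  "motion": [
    [[0,0,0,0,0,-1,0],[0,0,0,0,0,-1,0],[0,0,0,-0.2,0,-1,0],[0,0,0,-0.2,0,-1,0],[0,0,0,0,0,-1,0]]
  ]
}}

```text
clock: 50.5
tool_pos: [0.5254, -0.1016, 0.1424]
eef_rot: [0.706, 0.044, -0.044, -0.706]
contact_force: [0.2, -0.8, -0.4]
opening: 0.5
```

>>> {"fn": "send_rows", "kwargs": {
  "motion": [
    [[0,0,0,0,0,-0.8,0],[0,-0.8,0,0,0,0,0],[0,-0.8,0,0,0,0,0],[0,-0.78,0,0,0,0,0],[0,0,0,0,0,0,0]]
  ]
}}

```text
clock: 50.92
tool_pos: [0.5281, -0.1165, 0.1423]
eef_rot: [-0.698, -0.111, 0.111, 0.698]
contact_force: [-0.2, 0.3, -0.0]
opening: 0.501
```

```bash
python3 - <<'E'
from h import *
need([0.5322,-0.160,0.075],108)
E
```

```text
turn units [-0.    0.01  0.  ]
shift units [-0.48  3.36 -2.13]
t 50.92 pos [ 0.5281 -0.1165  0.1423] zyaw 108.06 F [-0.2  0.3 -0. ] open 0.501 q7 [ 0.62  0.88 -0.87  1.9   0.93  0.83  1.13]
```

>>> {"fn": "send_rows", "kwargs": {
  "motion": [
    [[0,0,0,-0.25,0,-0.7,0],[0,0,0,-0.2,0,-0.9,0],[0,0,0,0,0,-0.5,0],[0,0,0,0,0.4,0,0],[0,0,0,0,0.4,0,0]]
  ]
}}

```text
clock: 51.33
tool_pos: [0.5328, -0.1591, 0.1259]
eef_rot: [0.699, 0.11, -0.109, -0.699]
contact_force: [0.2, 0.3, -0.2]
opening: 0.498
```

>>> {"fn": "send_rows", "kwargs": {
  "motion": [
    [[0,0,0,0,0,0,0],[0,0,0,0,0.7,0,0],[0,0,0,0,0.9,0,0],[0,0,0,0,0.6,0,0],[0,0,0,0,0.3,0,0]]
  ]
}}

```text
clock: 51.75
tool_pos: [0.5316, -0.158, 0.0745]
eef_rot: [-0.698, -0.11, 0.112, 0.699]
contact_force: [-0.0, 0.5, 0.5]
opening: 0.5
```

>>> {"fn": "send_rows", "kwargs": {
  "motion": [
    [[0,0,0,0,0,0,1],[0,0,0,0,0,0,1],[0,0,0,0,0,0,1],[0,0,0,0,0,0,1],[0,0,0,0,0,0,1]]
  ]
}}

```text
clock: 52.17
tool_pos: [0.5328, -0.159, 0.0766]
eef_rot: [0.698, 0.111, -0.11, -0.698]
contact_force: [-0.5, 0.5, -1.1]
opening: 0.34
```

>>> {"fn": "send_rows", "kwargs": {
  "motion": [
    [[0,0,0,0,-0.5,0,1],[0,0,0,0,-0.8,0,1],[0,0,0,0,-1,0,1],[0,0,0,0,-1,0,1],[0,0.4,0,0,-1,0,1]]
  ]
}}

```text
clock: 52.58
tool_pos: [0.5324, -0.1588, 0.1638]
eef_rot: [-0.7, -0.099, 0.099, 0.7]
contact_force: [0.1, -0.5, -1.1]
opening: 0.34
```

>>> {"fn": "send_rows", "kwargs": {
  "motion": [
    [[0,0.8,0,0,-0.4,0,1],[0,0.8,0,0,0,0,1],[0,0.38,0,0,0,0,1],[0,0,0,0,0,0.5,1],[0,0,0,0,0,0.8,1]]
  ]
}}

```text
clock: 53.0
tool_pos: [0.5292, -0.1342, 0.1706]
eef_rot: [0.706, 0.043, -0.043, -0.705]
contact_force: [-0.4, 1.4, -0.7]
opening: 0.34
```

```bash
python3 - <<'E'
from h import *
need([0.4956,0.2109,0.064],97)
E
```

```text
turn units [ 0.02 -0.01  0.  ]
shift units [ 0.44  5.33 17.33]
t 53.0 pos [ 0.5292 -0.1342  0.1706] zyaw 96.94 F [-0.4  1.4 -0.7] open 0.34 q7 [ 0.65  0.84 -0.86  1.87  0.84  0.85  1.05]
```

>>> {"fn": "send_rows", "kwargs": {
  "motion": [
    [[0,0,0,0.2,0,1,1],[0,0,0,0.24,0,1,1],[0,0,0,0,0,1,1],[0,0,0,0,0,1,1],[0,0,0,0,0,1,1]]
  ]
}}

```text
clock: 53.42
tool_pos: [0.5252, -0.0309, 0.1706]
eef_rot: [-0.705, -0.044, 0.044, 0.706]
contact_force: [-0.0, 0.2, -0.7]
opening: 0.343
```

>>> {"fn": "send_rows", "kwargs": {
  "motion": [
    [[0,0,0,0,0,1,1],[0,0,0,0,0,1,1],[0,0,0,0,0,1,1],[0,0,0,0,0,1,1],[0,0,0,0,0,1,1]]
  ]
}}

```text
clock: 53.83
tool_pos: [0.5127, 0.0682, 0.1706]
eef_rot: [-0.706, -0.044, 0.044, 0.706]
contact_force: [0.4, -0.1, -1.7]
opening: 0.343
```

>>> {"fn": "send_rows", "kwargs": {
  "motion": [
    [[0,0,0,0,0,1,1],[0,0,0,0,0,1,1],[0,0,0,0,0,1,1],[0,0,0,0,0,1,1],[0,0,0,0,0,1,1]]
  ]
}}

```text
clock: 54.25
tool_pos: [0.5001, 0.1674, 0.1706]
eef_rot: [-0.706, -0.044, 0.045, 0.706]
contact_force: [0.5, 0.3, -0.5]
opening: 0.342
```

>>> {"fn": "send_rows", "kwargs": {
  "motion": [
    [[0,0,0,0,0,0.9,1],[0,0,0,0,0,0.6,1],[0,0,0,0,0,0.5,1],[0,0,0,0,0.3,0.2,1],[0,0,0,0,0.8,0,1]]
  ]
}}

```text
clock: 54.67
tool_pos: [0.4964, 0.2111, 0.1493]
eef_rot: [-0.705, -0.045, 0.043, 0.707]
contact_force: [-0.5, -0.8, -2.4]
opening: 0.341
```

>>> {"fn": "send_rows", "kwargs": {
  "motion": [
    [[0,0,0,0,1,0,1],[0,0,0,0,1,0,1],[0,0,0,0,0.7,0,1],[0,0,0,0,0.3,0,1],[0,0,0,0,0,0,1]]
  ]
}}

```text
clock: 55.08
tool_pos: [0.495, 0.2079, 0.0866]
eef_rot: [0.707, 0.043, -0.044, -0.705]
contact_force: [-0.5, -0.2, -1.3]
opening: 0.341
```

```bash
python3 - <<'E'
from h import *
need([0.4956,0.2109,0.065],97)
d2=snap("scene");crop(d2,300,130,410,250,6,'s20')
E
```

```text
turn units [ 0.02  0.01 -0.03]
shift units [0.05 1.08 0.15]
t 55.08 pos [0.495  0.2079 0.0866] zyaw 97.05 F [-0.5 -0.2 -1.3] open 0.341 q7 [-0.08  0.93 -0.7   1.94  0.98  0.67  0.28]
```

View pics/s20.png

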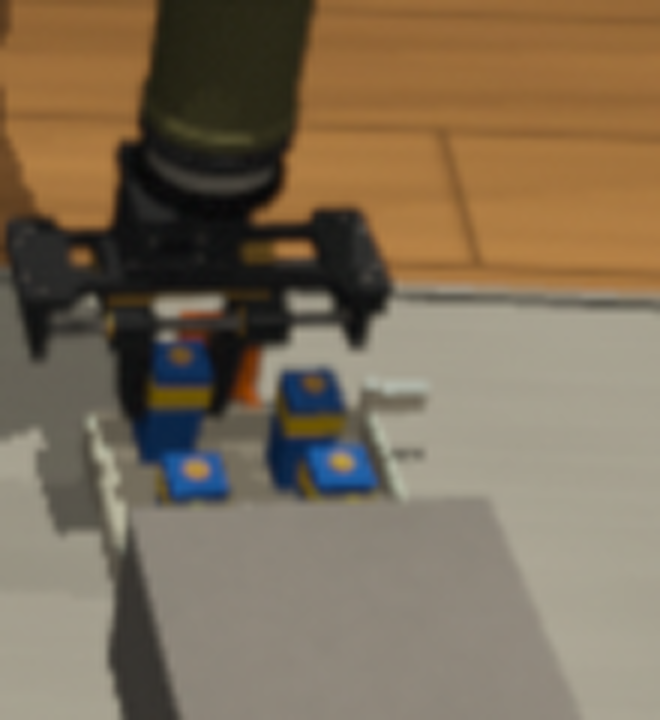

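>>> {"fn": "send_rows", "kwargs": {
  "motion": [
    [[0,0,0,0,0.3,0.1,1],[0,0,0,0,0.4,0,1],[0,0,0,0,0.2,0,1],[0,0,0,0,0.05,0,1],[0,0,0,0,0,0,1]]
  ]
}}

```text
clock: 55.55
tool_pos: [0.4953, 0.2111, 0.0688]
eef_rot: [0.706, 0.044, -0.044, -0.706]
contact_force: [0.2, 0.4, -1.0]
opening: 0.341
```

>>> {"fn": "send_rows", "kwargs": {
  "motion": [
    [[0,0,0,0,0.05,0,1],[0,0,0,0,0.04,0,1],[0,0,0,0,0,0,1],[0,0,0,0,0,0,1],[0,0,0,0,0,0,1]]
  ]
}}

```text
clock: 55.97
tool_pos: [0.4956, 0.2112, 0.0674]
eef_rot: [-0.706, -0.044, 0.044, 0.706]
contact_force: [-0.9, -1.3, -1.2]
opening: 0.34
```

>>> {"fn": "send_rows", "kwargs": {
  "motion": [
    [[0,0,0,0,0.05,0,1],[0,0,0,0,0.05,0,1],[0,0,0,0,0.03,0,1],[0,0,0,0,0,0,1],[0,0,0,0,0,0,1]]
  ]
}}

```text
clock: 56.38
tool_pos: [0.4954, 0.2112, 0.0646]
eef_rot: [0.706, 0.044, -0.044, -0.706]
contact_force: [-0.5, 0.1, -0.4]
opening: 0.341
```

>>> {"fn": "send_rows", "kwargs": {
  "motion": [
    [[0,0,0,0,0.05,0,1],[0,0,0,0,0,0,1],[0,0,0,0,0,0,1],[0,0,0,0,0,0,1],[0,0,0,0,0,0,1]]
  ]
}}

```text
clock: 56.8
tool_pos: [0.4956, 0.2111, 0.0641]
eef_rot: [0.706, 0.044, -0.043, -0.706]
contact_force: [-1.0, -2.2, 5.7]
opening: 0.339
```

>>> {"fn": "send_rows", "kwargs": {
  "motion": [
    [[0,0,0,0,-0.03,0,1],[0,0,0,0,0,0,0.2],[0,0,0,0,0,0,0.2],[0,0,0,0,0,0,0.1],[0,0,0,0,0,0,0.1]]
  ]
}}

```text
clock: 57.22
tool_pos: [0.4955, 0.2113, 0.0642]
eef_rot: [-0.706, -0.044, 0.044, 0.706]
contact_force: [-0.3, -0.7, 0.9]
opening: 0.449
```

>>> {"fn": "send_rows", "kwargs": {
  "motion": [
    [[0,0,0,0,0,0,0],[0,0,0,0,-0.4,0,0],[0,0,0,0,-0.8,0,0],[0,0,0,0,-1,0,0],[0,0,0,0,-1,0,0]]
  ]
}}

```text
clock: 57.63
tool_pos: [0.4951, 0.2112, 0.1293]
eef_rot: [0.706, 0.044, -0.044, -0.706]
contact_force: [0.1, 0.6, -0.2]
opening: 0.498
```

>>> {"fn": "send_rows", "kwargs": {
  "motion": [
    [[0,0,0,0,-1,0,0],[0,0.6,0,0,-0.7,0,0],[0,1,0,0,0,0,0],[0,1,0,0,0,0,0],[0,1,0,0,0,0,0]]
  ]
}}

```text
clock: 58.05
tool_pos: [0.4956, 0.2113, 0.1633]
eef_rot: [-0.704, 0.059, -0.06, 0.705]
contact_force: [-0.1, -0.3, -0.5]
opening: 0.5
```

>>> {"fn": "send_rows", "kwargs": {
  "motion": [
    [[0,1,0,0,0,0,0],[0,1,0,0,0,0,0],[0,1,0,0,0,0,0],[0,1,0,0,0,0,0],[0,1,0,0,0,0,0]]
  ]
}}

```text
clock: 58.47
tool_pos: [0.4953, 0.2114, 0.1629]
eef_rot: [-0.679, 0.198, -0.198, 0.679]
contact_force: [0.2, -0.0, -0.7]
opening: 0.496
```

>>> {"fn": "send_rows", "kwargs": {
  "motion": [
    [[0,1,0,0,0,0,0],[0,1,0,0,0,0,0],[0,1,0,0,0,0,0],[0,1,0,0,0,0,0],[0,1,0,0,0,0,0]]
  ]
}}

```text
clock: 58.88
tool_pos: [0.4953, 0.2115, 0.1629]
eef_rot: [-0.626, 0.329, -0.329, 0.626]
contact_force: [0.4, 1.1, -0.1]
opening: 0.499
```

>>> {"fn": "send_rows", "kwargs": {
  "motion": [
    [[0,1,0,0,0,0,0],[0,1,0,0,0,0,0],[0,1,0,0,0,0,0],[0,1,0,0,0,0,0],[0,1,0,0,0,0,0]]
  ]
}}

```text
clock: 59.3
tool_pos: [0.4953, 0.2115, 0.1629]
eef_rot: [-0.548, 0.447, -0.447, 0.548]
contact_force: [-0.2, 0.6, -0.2]
opening: 0.499
```

```bash
python3 - <<'E'
from h import *
need([0.4222,0.2377,0.14],7)
d2=snap("scene");crop(d2,280,110,410,250,5,'s21')
d=snap("top");crop(d,100,160,200,260,6,'t21')
E
```

```text
turn units [-0.    1.01 -0.01]
shift units [-1.74  1.14 -3.47]
t 59.3 pos [0.4953 0.2115 0.1629] zyaw 11.63 F [-0.2  0.6 -0.2] open 0.499 q7 [-0.25  0.73 -0.41  1.9   0.48  0.6  -0.76]
```

View pics/s21.png

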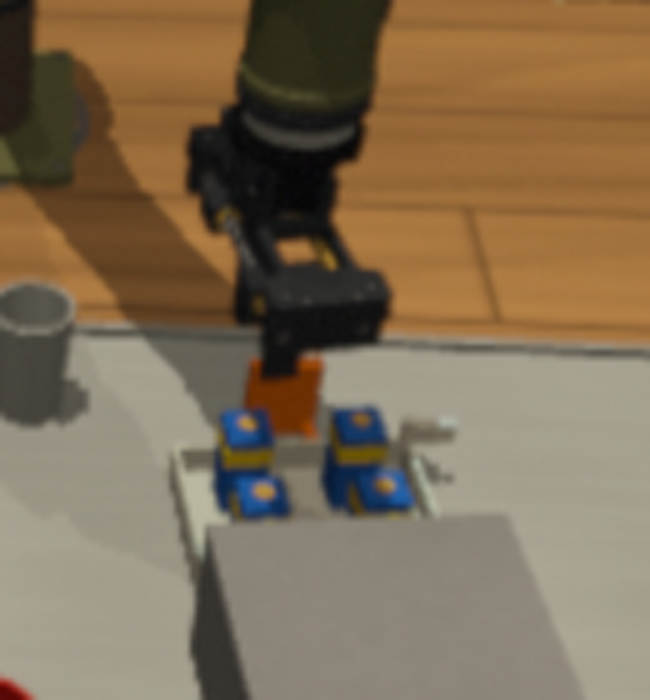

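View pics/t21.png

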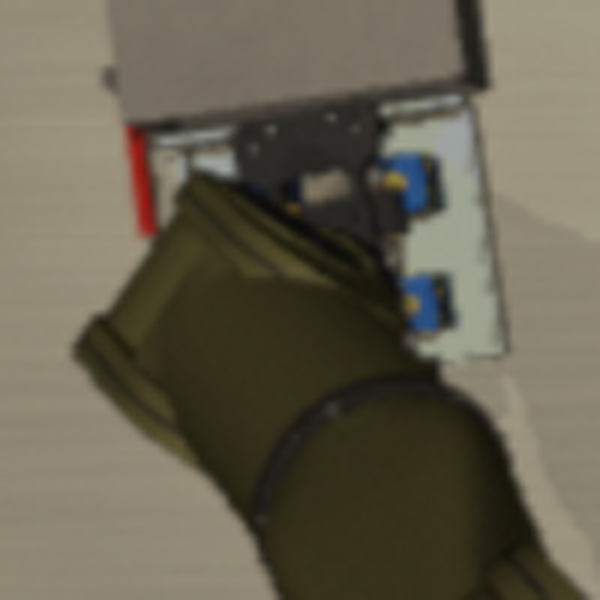

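>>> {"fn": "send_rows", "kwargs": {
  "motion": [
    [[0,1,0,0,0,0,0],[0,0,0,-0.5,0,-0.9,0],[0,0,0,-0.5,0,-1,0],[0,0,0,-0.5,0,-1,0],[0,0,0,-0.24,0,-0.57,0]]
  ]
}}

```text
clock: 59.82
tool_pos: [0.4197, 0.2382, 0.1627]
eef_rot: [0.532, -0.467, 0.465, -0.532]
contact_force: [-0.0, -0.2, 0.4]
opening: 0.499
```

>>> {"fn": "send_rows", "kwargs": {
  "motion": [
    [[0,0,0,0,0.5,0,0],[0,0,0,0,0.6,0,0],[0,0,0,0,0,0,0],[0,0,0,0,0,0,0],[0,0,0,0,0,0,0]]
  ]
}}

```text
clock: 60.23
tool_pos: [0.4225, 0.2372, 0.1407]
eef_rot: [-0.531, 0.467, -0.467, 0.531]
contact_force: [0.5, -0.7, 0.2]
opening: 0.5
```

```bash
python3 - <<'E'
from h import *
need([0.4222,0.2377,0.076],7)
d2=snap("scene");crop(d2,280,110,410,250,5,'s22')
d=snap("top");crop(d,100,160,200,260,6,'t22')
print(proj(d2,[.4222,.2377,.086]))
E
```

```text
turn units [-0.    0.06 -0.  ]
shift units [-0.03  3.24 -0.01]
t 60.23 pos [0.4225 0.2372 0.1407] zyaw 7.29 F [ 0.5 -0.7  0.2] open 0.5 q7 [-0.42  0.71 -0.3   2.08  0.5   0.42 -0.99]
[336.01950931 180.31134114]
```

View pics/s22.png

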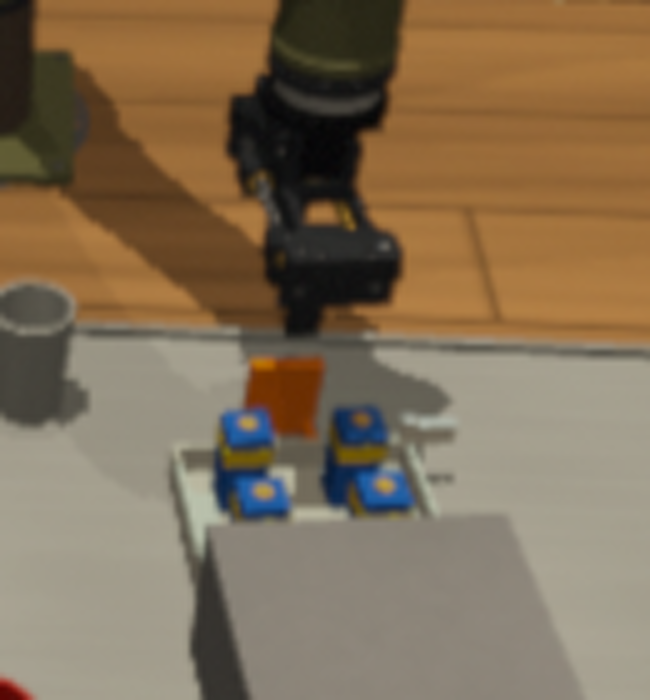

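View pics/t22.png

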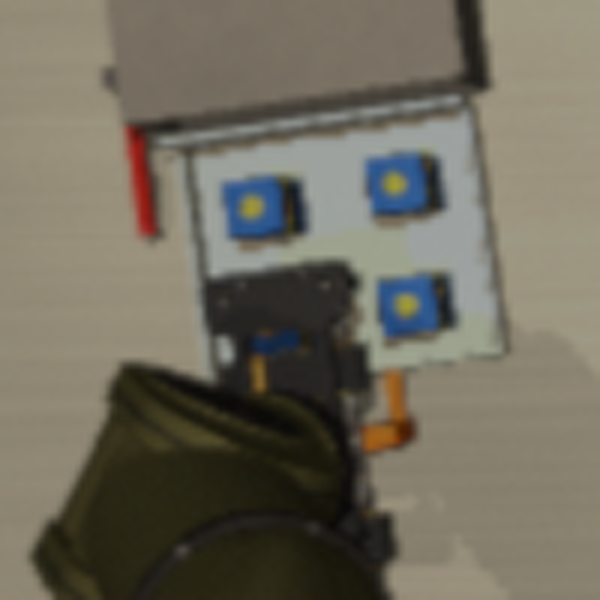

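>>> {"fn": "send_rows", "kwargs": {
  "motion": [
    [[0,0.06,0,0,0.5,0,0],[0,0,0,0,0.9,0,0],[0,0,0,0,0.9,0,0],[0,0,0,0,0.6,0,0],[0,0,0,0,0.3,0,0]]
  ]
}}

```text
clock: 60.75
tool_pos: [0.4221, 0.2369, 0.0754]
eef_rot: [0.53, -0.469, 0.469, -0.529]
contact_force: [-0.4, 0.5, 0.7]
opening: 0.502
```

>>> {"fn": "send_rows", "kwargs": {
  "motion": [
    [[0,0,0,0,0,0,1],[0,0,0,0,0,0,1],[0,0,0,0,0,0,1],[0,0,0,0,0,0,1],[0,0,0,0,0,0,1]]
  ]
}}

```text
clock: 61.17
tool_pos: [0.4231, 0.2373, 0.077]
eef_rot: [-0.529, 0.469, -0.469, 0.53]
contact_force: [2.0, 0.0, 0.8]
opening: 0.145
```

>>> {"fn": "send_rows", "kwargs": {
  "motion": [
    [[0,0,0,0,0,0,1],[0,0,0,0,0,0,1],[0,0,0,0,0,0,1],[0,0,0,0,0,0,1],[0,0,0,0,0,0,1]]
  ]
}}

```text
clock: 61.58
tool_pos: [0.4231, 0.2373, 0.077]
eef_rot: [-0.529, 0.468, -0.469, 0.53]
contact_force: [1.3, -0.3, 5.9]
opening: 0.131
```

```bash
python3 - <<'E'
from h import *
need([0.4222,0.2377,0.076],7)
d=snap("top");crop(d,100,160,200,260,6,'t23')
E
```

```text
turn units [-0.03 -0.01 -0.01]
shift units [-0.03  0.05 -0.04]
t 61.58 pos [0.4231 0.2373 0.077 ] zyaw 6.95 F [ 1.3 -0.3  5.9] open 0.131 q7 [-0.5   0.83 -0.18  2.11  0.58  0.24 -1.06]
```

View pics/t23.png

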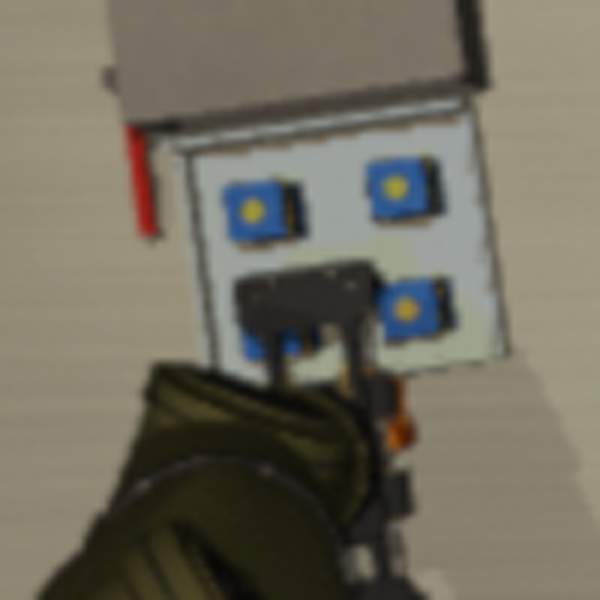

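>>> {"fn": "send_rows", "kwargs": {
  "motion": [
    [[0,0,0,0,0,0.1,1],[0,0,0,0,0,0.2,1],[0,0,0,0,0,0.25,1],[0,0,0,0,0,0.3,1],[0,0,0,0,0,0.3,1]]
  ]
}}

```text
clock: 62.05
tool_pos: [0.4446, 0.2399, 0.077]
eef_rot: [0.53, -0.469, 0.468, -0.53]
contact_force: [-1.6, -1.0, 7.2]
opening: 0.132
```

>>> {"fn": "send_rows", "kwargs": {
  "motion": [
    [[0,0,0,0,0,0.3,1],[0,0,0,0,0,0.3,1],[0,0,0,0,0,0.3,1],[0,0,0,0,0,0.3,1],[0,0,0,0,0,0.3,1]]
  ]
}}

```text
clock: 62.47
tool_pos: [0.4745, 0.2436, 0.077]
eef_rot: [0.53, -0.469, 0.468, -0.53]
contact_force: [-1.3, 1.0, 6.9]
opening: 0.137
```

>>> {"fn": "send_rows", "kwargs": {
  "motion": [
    [[0,0,0,0,0,0.3,1],[0,0,0,0,0,0.3,1],[0,0,0,0,0,0.3,1],[0,0,0,0,0,0.2,1],[0,0,0,0,0,0.2,1]]
  ]
}}

```text
clock: 62.88
tool_pos: [0.5005, 0.2468, 0.077]
eef_rot: [-0.53, 0.469, -0.469, 0.53]
contact_force: [-2.0, -0.2, 7.1]
opening: 0.134
```

```bash
python3 - <<'E'
from h import *
need([0.4231+.101*.9925,0.2373+.101*.122,0.077],7)
d2=snap("scene");crop(d2,280,130,410,270,5,'s24')
E
```

```text
turn units [ 0. -0. -0.]
shift units [-0.    0.    1.15]
t 62.88 pos [0.5005 0.2468 0.077 ] zyaw 6.98 F [-2.  -0.2  7.1] open 0.134 q7 [-0.37  0.88 -0.3   1.89  0.54  0.45 -0.93]
```

View pics/s24.png

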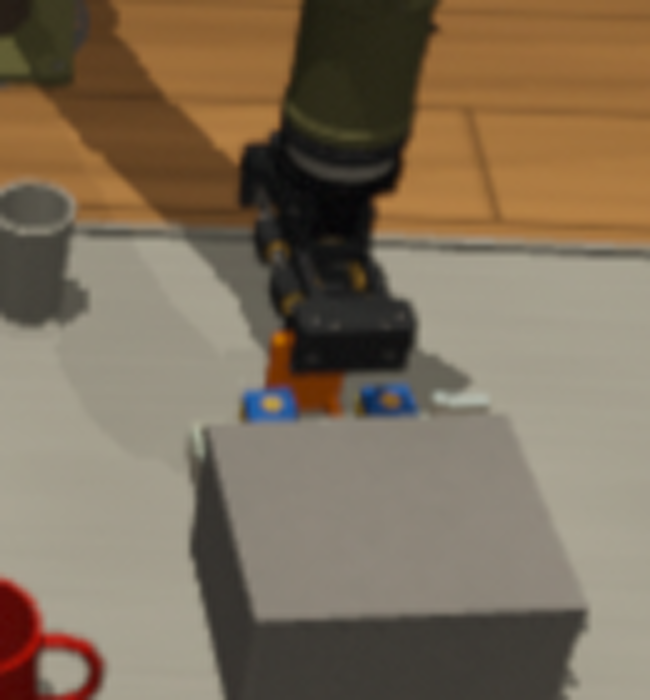

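>>> {"fn": "send_rows", "kwargs": {
  "motion": [
    [[0,0,0,0,0,0.2,1],[0,0,0,0,0,0.2,1],[0,0,0,0,0,0.2,1],[0,0,0,0,0,0.1,1],[0,0,0,0,0,0.1,1]]
  ]
}}

```text
clock: 63.35
tool_pos: [0.5161, 0.2487, 0.077]
eef_rot: [0.53, -0.469, 0.468, -0.529]
contact_force: [-2.0, -0.6, 8.5]
opening: 0.136
```

>>> {"fn": "send_rows", "kwargs": {
  "motion": [
    [[0,0,0,0,0,0.08,1],[0,0,0,0,0,0.08,1],[0,0,0,0,0,0.08,1],[0,0,0,0,0,0,1],[0,0,0,0,0,0,1]]
  ]
}}

```text
clock: 63.77
tool_pos: [0.5211, 0.2494, 0.077]
eef_rot: [-0.529, 0.469, -0.469, 0.53]
contact_force: [-0.2, 0.3, 6.2]
opening: 0.136
```

>>> {"fn": "send_rows", "kwargs": {
  "motion": [
    [[0,0,0,0,0,0.05,1],[0,0,0,0,0,0.05,1],[0,0,0,0,0,0.05,1],[0,0,0,0,0,0,1],[0,0,0,0,0,0,1]]
  ]
}}

```text
clock: 64.18
tool_pos: [0.5239, 0.2497, 0.077]
eef_rot: [-0.53, 0.469, -0.469, 0.53]
contact_force: [-1.9, -0.7, 7.2]
opening: 0.134
```

>>> {"fn": "send_rows", "kwargs": {
  "motion": [
    [[0,0,0,0,0,0.05,1],[0,0,0,0,0,0.05,1],[0,0,0,0,0,0.05,1],[0,0,0,0,0,0,1],[0,0,0,0,0,0,1]]
  ]
}}

```text
clock: 64.6
tool_pos: [0.5269, 0.2501, 0.077]
eef_rot: [-0.53, 0.469, -0.469, 0.53]
contact_force: [-1.4, -0.1, 6.4]
opening: 0.136
```

>>> {"fn": "send_rows", "kwargs": {
  "motion": [
    [[0,0,0,0,0,0.05,1],[0,0,0,0,0,0.05,1],[0,0,0,0,0,0.05,1],[0,0,0,0,0,0,1],[0,0,0,0,0,0,1]]
  ]
}}

```text
clock: 65.02
tool_pos: [0.5299, 0.2504, 0.077]
eef_rot: [-0.53, 0.469, -0.469, 0.53]
contact_force: [-1.6, 0.2, 7.8]
opening: 0.136
```

>>> {"fn": "send_rows", "kwargs": {
  "motion": [
    [[0,0,0,0,0,0.05,1],[0,0,0,0,0,0.05,1],[0,0,0,0,0,0.05,1],[0,0,0,0,0,0,1],[0,0,0,0,0,0,1]]
  ]
}}

```text
clock: 65.43
tool_pos: [0.5329, 0.2507, 0.077]
eef_rot: [-0.53, 0.469, -0.469, 0.53]
contact_force: [-1.9, -0.2, 6.3]
opening: 0.14
```

>>> {"fn": "send_rows", "kwargs": {
  "motion": [
    [[0,0,0,0,0,0.05,1],[0,0,0,0,0,0.05,1],[0,0,0,0,0,0.05,1],[0,0,0,0,0,0,1],[0,0,0,0,0,0,1]]
  ]
}}

```text
clock: 65.85
tool_pos: [0.5358, 0.2512, 0.077]
eef_rot: [-0.53, 0.469, -0.469, 0.53]
contact_force: [-2.0, -0.7, 6.3]
opening: 0.133
```

>>> {"fn": "send_rows", "kwargs": {
  "motion": [
    [[0,0,0,0,0,0.05,1],[0,0,0,0,0,0.05,1],[0,0,0,0,0,0.05,1],[0,0,0,0,0,0,1],[0,0,0,0,0,0,1]]
  ]
}}

```text
clock: 66.27
tool_pos: [0.5388, 0.2515, 0.077]
eef_rot: [-0.53, 0.469, -0.469, 0.53]
contact_force: [-0.9, -0.0, 6.2]
opening: 0.135
```

>>> {"fn": "send_rows", "kwargs": {
  "motion": [
    [[0,0,0,0,0,0.05,1],[0,0,0,0,0,0.05,1],[0,0,0,0,0,0.05,1],[0,0,0,0,0,0,1],[0,0,0,0,0,0,1]]
  ]
}}

```text
clock: 66.68
tool_pos: [0.5407, 0.2518, 0.077]
eef_rot: [0.53, -0.469, 0.468, -0.529]
contact_force: [-3.8, -1.3, 7.6]
opening: 0.135
```

```bash
python3 - <<'E'
from h import *
need()
d2=snap("scene");crop(d2,280,130,410,270,5,'s25')
d=snap("top");crop(d,100,115,200,225,6,'t25')
E
```

```text
t 66.68 pos [0.5407 0.2518 0.077 ] zyaw 7.01 F [-3.8 -1.3  7.6] open 0.135 q7 [-0.32  0.92 -0.33  1.77  0.52  0.55 -0.87]
```

View pics/s25.png

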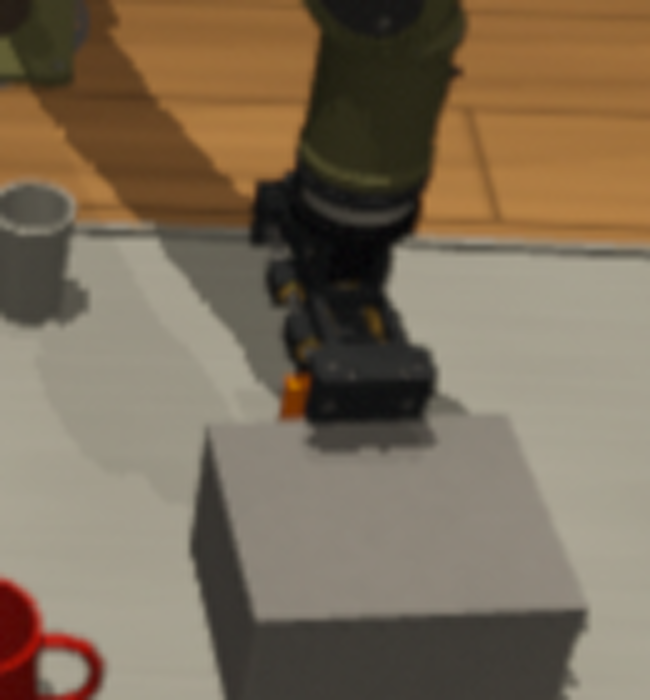

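View pics/t25.png

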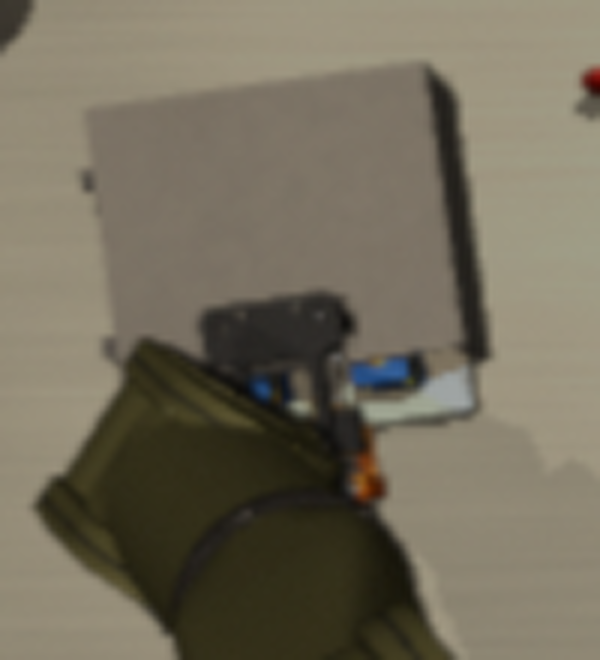

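>>> {"fn": "send_rows", "kwargs": {
  "motion": [
    [[0,0,0,0,0,0.05,1],[0,0,0,0,0,0.05,1],[0,0,0,0,0,0.05,1],[0,0,0,0,0,0,1],[0,0,0,0,0,0,1]]
  ]
}}

```text
clock: 67.2
tool_pos: [0.5423, 0.252, 0.077]
eef_rot: [0.531, -0.469, 0.468, -0.528]
contact_force: [-6.2, -2.0, 11.9]
opening: 0.133
```

```bash
python3 - <<'E'
from h import *
need()
E
```

```text
t 67.2 pos [0.5423 0.252  0.077 ] zyaw 7.03 F [-6.2 -2.  11.9] open 0.133 q7 [-0.32  0.92 -0.34  1.76  0.52  0.56 -0.86]
```

>>> {"fn": "send_rows", "kwargs": {
  "motion": [
    [[0,0,0,0,0,0.05,1],[0,0,0,0,0,0.05,1],[0,0,0,0,0,0.05,1],[0,0,0,0,0,0,1],[0,0,0,0,0,0,1]]
  ]
}}

```text
clock: 67.62
tool_pos: [0.5438, 0.2522, 0.077]
eef_rot: [0.532, -0.469, 0.467, -0.528]
contact_force: [-9.1, -2.0, 14.3]
opening: 0.134
```

>>> {"fn": "send_rows", "kwargs": {
  "motion": [
    [[0,0,0,0,0,0.05,1],[0,0,0,0,0,0.03,1],[0,0,0,0,0,0,1],[0,0,0,0,0,0,1],[0,0,0,0,0,0,1]]
  ]
}}

```text
clock: 68.03
tool_pos: [0.5445, 0.2523, 0.077]
eef_rot: [0.533, -0.47, 0.467, -0.527]
contact_force: [-11.4, -2.3, 14.1]
opening: 0.132
```

```bash
python3 - <<'E'
from h import *
for i in range(3): need(); imaging.snapshot("top")
E
```

```text
t 68.03 pos [0.5445 0.2523 0.077 ] zyaw 7.08 F [-11.4  -2.3  14.1] open 0.132 q7 [-0.32  0.92 -0.34  1.75  0.52  0.57 -0.85]
t 68.08 pos [0.5446 0.2522 0.077 ] zyaw 7.08 F [-11.6  -1.2  15.8] open 0.134 q7 [-0.32  0.92 -0.34  1.75  0.52  0.57 -0.85]
t 68.13 pos [0.5445 0.2522 0.0769] zyaw 7.08 F [-10.8  -2.2  15.7] open 0.128 q7 [-0.32  0.92 -0.34  1.75  0.52  0.57 -0.85]
```

>>> {"fn": "send_rows", "kwargs": {
  "motion": [
    [[0,0,0,0,0,-0.1,1],[0,0,0,0,0,-0.2,1],[0,0,0,0,0,-0.2,1],[0,0,0,0,0,-0.2,1],[0,0,0,0,0,-0.1,1]]
  ]
}}

```text
clock: 68.6
tool_pos: [0.5341, 0.2509, 0.077]
eef_rot: [-0.529, 0.468, -0.469, 0.53]
contact_force: [2.2, -0.2, 5.4]
opening: 0.134
```

>>> {"fn": "send_rows", "kwargs": {
  "motion": [
    [[0,0,0,0,0,0,1],[0,0,0,0,0,0,1],[0,0,0,0,0,0,1],[0,0,0,0,0,0,1],[0,0,0,0,0,0,1]]
  ]
}}

```text
clock: 69.02
tool_pos: [0.5338, 0.2509, 0.077]
eef_rot: [-0.529, 0.469, -0.469, 0.53]
contact_force: [-0.9, -0.3, 8.2]
opening: 0.135
```

```bash
python3 - <<'E'
from h import *
need([.5445-.0149,.2523-.0018,.077],7)
E
```

```text
turn units [-0.01 -0.01 -0.  ]
shift units [-0.01 -0.   -0.21]
t 69.02 pos [0.5338 0.2509 0.077 ] zyaw 6.97 F [-0.9 -0.3  8.2] open 0.135 q7 [-0.33  0.91 -0.33  1.79  0.53  0.53 -0.88]
```

>>> {"fn": "send_rows", "kwargs": {
  "motion": [
    [[0,0,0,0,0,-0.1,1],[0,0,0,0,0,-0.1,1],[0,0,0,0,0,-0.02,1],[0,0,0,0,0,0,1],[0,0,0,0,0,0,1]]
  ]
}}

```text
clock: 69.43
tool_pos: [0.53, 0.2504, 0.077]
eef_rot: [-0.529, 0.468, -0.469, 0.53]
contact_force: [1.8, 1.3, 6.1]
opening: 0.132
```

>>> {"fn": "send_rows", "kwargs": {
  "motion": [
    [[0,0,0,0,0,0,0.5],[0,0,0,0,0,0,0.3],[0,0,0,0,0,0,0.3],[0,0,0,0,0,0,0.3],[0,0,0,0,0,0,0.3]]
  ]
}}

```text
clock: 69.85
tool_pos: [0.5291, 0.2499, 0.076]
eef_rot: [0.53, -0.469, 0.469, -0.529]
contact_force: [-0.5, 0.3, -0.5]
opening: 0.351
```

```bash
python3 - <<'E'
from h import *
need([.5445-.0149,.2523-.0018,.077],7)
E
```

```text
turn units [ 0.01 -0.01  0.  ]
shift units [-0.03 -0.05  0.03]
t 69.85 pos [0.5291 0.2499 0.076 ] zyaw 6.97 F [-0.5  0.3 -0.5] open 0.351 q7 [-0.34  0.91 -0.32  1.8   0.53  0.52 -0.89]
```

>>> {"fn": "send_rows", "kwargs": {
  "motion": [
    [[0,0,0,0,-0.3,0,0.3],[0,0,0,0,-0.7,0,0.3],[0,0,0,0,-1,0,0.3],[0,0,0,0,-1,0,0.3],[0,0,0,0,-1,0,0.3]]
  ]
}}

```text
clock: 70.27
tool_pos: [0.5292, 0.25, 0.1574]
eef_rot: [0.53, -0.469, 0.469, -0.529]
contact_force: [0.3, -0.5, -0.7]
opening: 0.35
```

>>> {"fn": "send_rows", "kwargs": {
  "motion": [
    [[0,0,0,0,-1,0,0.3],[0,0,0,0.5,-0.5,-0.5,0.3],[0,0,0,1,0,-0.5,0.3],[0,0,0,1,0,-0.5,0.3],[0,0,0,1,0,-0.5,0.3]]
  ]
}}

```text
clock: 70.68
tool_pos: [0.4978, 0.1751, 0.187]
eef_rot: [-0.529, 0.468, -0.469, 0.53]
contact_force: [0.1, -1.2, 0.2]
opening: 0.351
```

>>> {"fn": "send_rows", "kwargs": {
  "motion": [
    [[0,0,0,1,0,0,0.3],[0,0,0,1,0,0,0.3],[0,0,0,1,0,0,0.3],[0,0,0,1,0,0,0.3],[0,0,0,1,0,0,0.3]]
  ]
}}

```text
clock: 71.1
tool_pos: [0.5103, 0.0755, 0.1867]
eef_rot: [-0.529, 0.469, -0.469, 0.53]
contact_force: [0.1, 0.7, -0.5]
opening: 0.352
```

```bash
python3 - <<'E'
from h import *
need()
d2=snap("scene",'s26')
d=snap("top",'t26');crop(d,100,115,200,225,7,'t26c');crop(d2,300,170,410,280,6,'s26c')
f=lambda x0,y0,s,u,v:(x0+(u+.5)/s-.5,y0+(v+.5)/s-.5)
E
```

```text
t 71.1 pos [0.5103 0.0755 0.1867] zyaw 6.98 F [ 0.1  0.7 -0.5] open 0.352 q7 [ 0.04  0.68 -0.44  1.95  0.48  0.62 -0.6 ]
```

View pics/t26c.png

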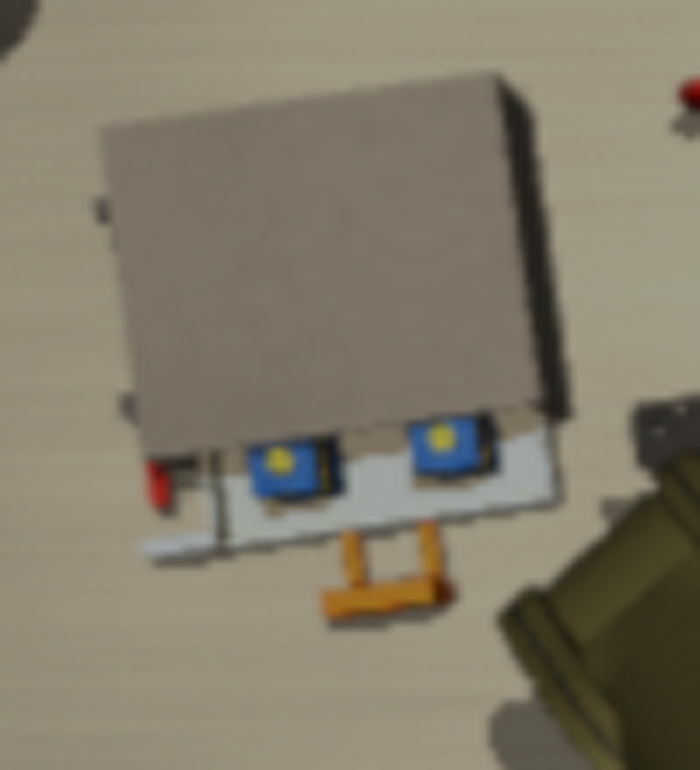

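View pics/s26.png

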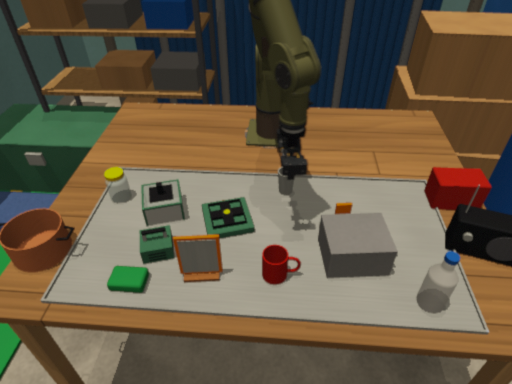

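View pics/t26.png

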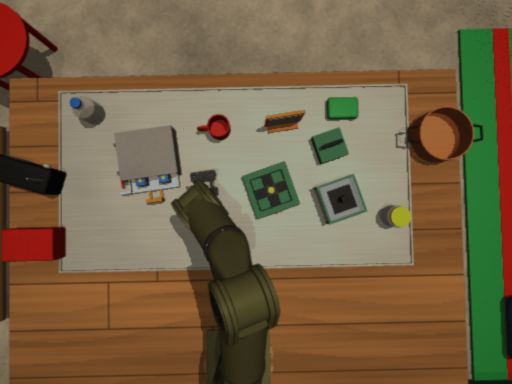

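```bash
python3 - <<'E'
from h import *
d=snap("top");im=d["img"];hsv=cv2.cvtColor(im,cv2.COLOR_RGB2HSV)
crop(d,112,175,142,200,24,'t27')
ex=np.array([np.cos(np.radians(7)),np.sin(np.radians(7))])
for z in(.03,.05):
  # ear inner face vs rod end along ex
  f=lambda u,v:(100+(u+.5)/7-.5,115+(v+.5)/7-.5)
  a=ray(d,*f(162,511),z)[:2];b=ray(d,*f(170,543),z)[:2];print((a-b)@ex)
E
```

```text
0.015303804140218062
0.015107715351284565
```

View pics/t27.png

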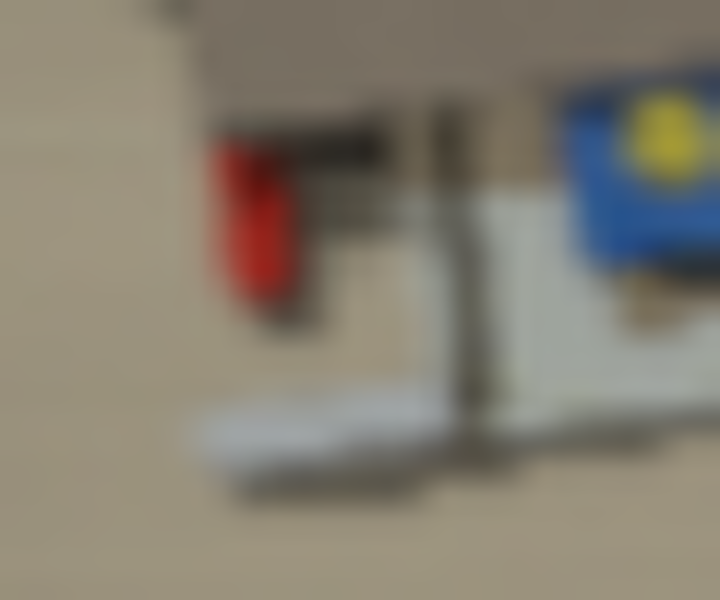

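```bash
python3 - <<'E'
from h import *
d=snap("top");im=d["img"].astype(float)
print("R-G col122..125"); 
for r in range(178,198): print(r,[int(im[r,c,0]-im[r,c,1]) for c in range(120,127)],[int(im[r,c,2]) for c in range(120,131)])
E
```

```text
R-G col122..125
178 [9, 9, 9, 9, 9, 9, 9] [102, 98, 97, 97, 97, 97, 97, 96, 96, 97, 95]
179 [8, 8, 9, 8, 8, 8, 8] [106, 96, 93, 93, 93, 93, 89, 79, 81, 83, 71]
180 [10, 14, 10, 8, 6, 6, 5] [101, 74, 65, 60, 57, 54, 51, 48, 66, 76, 53]
181 [29, 68, 52, 29, 9, 4, 3] [102, 49, 31, 30, 36, 37, 35, 37, 61, 75, 54]
182 [31, 76, 74, 50, 16, 6, 5] [106, 51, 20, 25, 43, 55, 60, 63, 73, 83, 64]
183 [28, 66, 90, 88, 28, 5, 5] [109, 63, 26, 25, 43, 61, 66, 75, 95, 111, 87]
184 [27, 72, 108, 96, 30, 6, 5] [111, 68, 31, 29, 43, 65, 71, 77, 99, 112, 94]
185 [26, 71, 111, 97, 36, 8, 7] [113, 72, 36, 32, 50, 85, 104, 111, 124, 131, 108]
186 [20, 55, 101, 92, 31, 7, 7] [117, 86, 42, 32, 52, 91, 114, 120, 132, 141, 125]
187 [11, 25, 49, 42, 15, 7, 8] [122, 105, 67, 49, 63, 95, 121, 125, 131, 140, 128]
188 [9, 12, 14, 10, 7, 7, 9] [125, 120, 101, 78, 79, 100, 123, 126, 127, 137, 130]
189 [8, 8, 9, 7, 7, 8, 9] [125, 124, 121, 116, 115, 119, 125, 126, 127, 136, 130]
190 [9, 9, 9, 8, 7, 8, 7] [125, 125, 126, 126, 126, 126, 128, 129, 131, 135, 126]
191 [7, 6, 4, 3, 3, 2, -1] [127, 131, 137, 140, 139, 143, 150, 156, 156, 156, 133]
192 [1, -2, -3, -3, -4, -4, -5] [146, 155, 158, 159, 159, 159, 160, 160, 160, 158, 135]
193 [0, -4, -5, -5, -5, -4, -3] [149, 160, 161, 159, 158, 151, 134, 123, 120, 109, 90]
194 [4, 0, -1, -1, 0, 1, 2] [132, 132, 124, 110, 102, 100, 91, 85, 84, 80, 79]
195 [8, 6, 4, 4, 5, 4, 5] [125, 115, 93, 84, 81, 82, 82, 81, 81, 94, 113]
196 [9, 9, 8, 7, 8, 7, 8] [126, 122, 116, 115, 115, 115, 116, 115, 116, 119, 124]
197 [9, 8, 9, 9, 9, 8, 8] [126, 126, 125, 126, 126, 126, 127, 126, 126, 126, 126]
```

```bash
python3 -c "
from plant import job
print(job.finish_job())"
```

```text
the job is handed in; nothing more can be done
None
```

I finished the job and handed it in at about 71 s of the 208 s allowed; no verdict came back.

- **Cap and hood:** I lifted off the cap, then the clear hood. Both stand upright on the shelf to the right of the lantern base, clear of it and of each other. In the last pictures neither had shifted.
- **Packs:** There were four, and all are standing in the white tray. The last top view shows the front two upright in the tray; the inner two are under the caddy's roof there.
- **Tray:** I slid it in until the push rose from about 2 N to 11.5 N. That puts it about 4 mm into the tight spot, past the 2 mm that counts as tight and short of the 9 mm that counts as forcing. I then pulled it back and let go.
- **Other objects:** I saw no change in the jar, mug, mirror or tumbler. At hand-in the gripper was clear of everything.

**Pull-back checks:** These did not fully agree. Arm travel says about 14.5 mm. The gap from ear to rod end in the top view reads 13 to 15 mm, depending on where the edges are taken and how high they are assumed to be; my most careful reading is about 13.2 to 13.8 mm. I took that as close enough to 15 mm and did not grip the tray again.

The first pack was pressed onto the tray floor with about 27 N before I backed off. It still stood upright afterwards.

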